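# Load-test a camera power pack

## Robot

A 6-joint arm with a two-finger parallel gripper is mounted at the origin on the work surface. World frame = base frame: x ahead of the robot, y to its left, z up, the work surface at z = 0. Lengths are in m, angles in rad, forces in N, time in s.
With the tool pointing down it reaches from about 0.35 to 0.775 m from the base axis. Payload 5.5 kg.
Tool frame: the origin (TCP) lies at the very end of the fingers, on their centre line; the grasp point (between the pads) lies 19 mm behind it; z points along the fingers, x is the direction in which the jaws open and shut, and the axes are right-handed (so a half turn about z gives the same grasp; the last joint's range is limited). The gripper opens to 85 mm and grips with 20 to 120 N. Pads are 22 mm wide; open, the fingers measure 114 mm over their backs; the gripper's body (76 mm by 85 mm) begins 54 mm behind the grasp point. The pads swing forward as they close: fully open they stand 13 mm farther back than shut.
Start: joints at [1.144, 0.313, 0.046, 1.304, 0, 1.431], TCP at [0.163, 0.552, 0.231] pointing down, gripper open.
Joint ranges: [-2.76, 2.76], [-0.86, 1.69], [-1.03, 1.26], [-2.2, 2.34], [-1.47, 1.5], [-3.14, 3.14]. Speed limits (rad/s): [2.57, 2.57, 3.14, 3.14, 3.14, 3.14].

## Interface

Orientations are given as a unit quaternion [w, x, y, z].
In Python, from workcell import env gives the robot as it stands.
- The arm moves only by the shell command python3 -m inch 'ROWS' [FORCE]. ROWS is JSON, a list of rows, each a list of 7 numbers: the turn, a rotation vector about the tool's x, y, z each as a share of 8 degrees, from -1 to 1, then the shift along the tool's x, y, z each as a share of 0.05 m, from -1 to 1, then the closure, from 0 (fully open) to 1 (shut). A call has 1 to 12 rows; each row shifts and turns the commanded pose from where the row before left it, along the tool's axes as they then stand; what a row does not reach is not made up. A row lasts 1/10 s, in which the tool goes at most 50 mm and 8.59 degrees, less where a joint would pass 70% of its speed; a pose out of reach is approached as far as the arm can. A call with a number of a shift or a turn outside -1 to 1 is refused whole. A call with a gripper value outside its range is refused whole. The fingers move at their own pace and stop on an object; FORCE is the grip in N (left out, the last holds). Time passes only in rows, so rows that do not move let the fingers close. It gives the time, the measured TCP pose, the force and the opening at its end, in the units of the state.
- env.get_state(): the state, without advancing time (a new reading comes with each control period).
- env.read_camera(name): name is "side" or "top" or "wrist"; returns the picture (480x640x3 uint8, red, green, blue); there is no depth.
- env.calibration(name): a dict with "fx", "fy", "cx", "cy" (pixels), "rvec" (rotation vector, rad) and "tvec" (3), from world to camera coordinates, as OpenCV has them; the wrist camera has in their place "hand_eye" (4x4, takes a point from camera to tool coordinates, whose origin is the TCP and whose axes are the tool frame's). Camera axes: x right, y down, z forward; pixel columns grow to the right and rows downward; lengths in m; the calibration is good to about 2 mm. A picture is of the moment at which its call begins: read the wrist's pose just before it. calibration takes no time and is no camera call.
- env.hand_in(): hands the job in, once; it reports no verdict.
The state is a dict: "clock": time; "joint_pos": joint angles; "qvel": joint speeds; "tau": joint torques, N m; "tcp_pos": TCP position; "orientation": TCP orientation; "wrist_force": force on the tool from outside, world axes, zero at the start; "ft_torque": the same for the moment, N m; "finger_gap": finger opening in m.
Only numpy, scipy, OpenCV 4.12 (cv2) and the standard library are available. Lean on these libraries where they do the work, as an engineer would, in place of code of your own. Each camera call takes 0.05 s, during which the arm holds its last target.

## Task

Take the tallest of the three power packs out of the rack and lean it on the battery tester's sloping cradle: foot down on the ledge between the side cheeks, back flat against the slope so that its copper contacts meet the tester's, and let go of it. Then turn the tester's wing dial clockwise past its first and second clicks to the third and hold it there against its return spring: finish with the gripper still holding the dial at the third click. Leave the other packs and the things on the bench where they are.

Things in the scene. Friction and masses are not known exactly. Their poses are not given: they have to be found in the camera images.
- pack_center (a point): Centre (half-way up) of the power pack to test: dark-grey slab upright in a rack cell, the tallest and thinnest of three: 24 mm thick (x), 90 wide (y), 135 tall (z up), about 0.42 kg. Its back faces +x and bears three copper contact strips 56 mm above the underside; its front (-x) has ribs; a pale charge window lies on the top near the front.
- pack_mid_center (a point): Centre of another pack in the rack, to be left there: 34 mm thick, 88 mm wide, 112 mm tall; axes as the first one.
- pack_small_center (a point): Centre of the third pack in the rack, to be left there: 30 mm thick, 72 mm wide, 96 mm tall; axes as the first one.
- rack: Fixed light-grey tray that holds the three packs in a row along its x, 72 mm apart, each standing freely in a cell 46 mm long and 104 mm wide on a floor 6 mm above the bench; grey dividers 34 mm and end walls 40 mm high above the bench. 198 x 112 mm; origin in the middle of its underside.
- tester: Fixed grey battery load tester, 190 mm deep (x), 330 mm wide (y), origin in the middle of its underside, front facing -x. The cradle stands at its +y side. At its -y side a control housing 100 mm high, 145 mm wide carries the dial; a meter hood 130 mm high stands behind the dial, its face 72 mm from the dial's axis.
- cradle_heel (a point): Middle of the heel of the aluminium cradle, where plate and ledge meet at a right angle; it leans back 20 degrees. z: up the plate's face, y: along the ledge, x: into the plate. The pack rests with its axes along these, back at x = 0, underside at z = 0. Plate 78 mm high (pack's upper part stands free). Ledge 26 mm deep, then a lip that slopes up and out at 45 degrees, 15 mm high, guiding the foot in. Cheeks 102 mm apart, 26 mm high.
- cradle_contacts (a point): Middle of the three copper contact strips on the plate's face, 56 mm up from the heel; axes as cradle_heel.
- dial_grip (a point): Grip point of the wing dial, on its upright axis, 30 mm above the control housing's top. The wing is a black bar 62 mm long (this point's x; +x end has a white line), 14 mm thick (y), from 7 to 45 mm above the housing, on a round skirt 60 mm across, 7 mm high. Turns with the dial.
- dial (a joint): Turn of the dial in rad, clockwise from above positive: 0 off, clicks at 0.4 (one dot), 0.8 (two dots) and 1.2 (three dots), stop at 1.26. A spring turns it back to 0 from anywhere when let go; it takes about 0.07 N m at 0 and 0.15 N m at the third click, and up to 0.04 N m more to get over into a click.
- lens: Dark lens standing on end near the rack, 78 mm across, 122 mm high; bystander. Origin under its centre.
- carton: Cardboard box behind the tester, 90 x 130 x 75 mm high; bystander. Origin under its centre.
- tape: Roll of packing tape lying flat beside the tester, 100 mm across, 48 mm high; bystander. Origin under its centre.
- cap: Black lens cap on the bench, 72 mm across, 10 mm high; bystander. Origin under its centre.
- marker: Marker pen lying on the bench, 135 mm long, 17 mm thick; bystander. Origin under its middle.

How it is judged:
By the outcome, as a careful person would: the job done as asked, in the order asked, and still so for the second after the job is handed in, while the arm keeps its last pose, push and grip.
It also fails if it takes over 58 s, if anything falls off the work surface, if the arm or the gripper's body presses on something with over 40 N, if the wrist force passes 120 N, or if a joint passes its speed limit or range.

## Working session

There is one attempt and no reset: what is moved stays moved. The work goes in short steps, Python scripts to look and compute and a shell command to move; the robot and the scene stay as the last step left them, time stands still between calls to the robot, and variables do not carry over. Pictures are saved under pics/ and viewed, and the job is handed in when it is done.

```bash
mkdir -p pics; ls; python3 - <<'E'
from workcell import env
import cv2
print(env.get_state())
for n in ("side","top","wrist"):
    print(n,env.calibration(n))
    im=env.read_camera(n); cv2.imwrite(f"pics/{n}0.png",im[:,:,::-1])
E
```

```text
pics
{'clock': 0.0, 'joint_pos': array([ 1.14438332e+00,  3.14021644e-01,  4.49881086e-02,  1.30359882e+00,
       -1.04662549e-06,  1.43117899e+00]), 'qvel': array([-0.00151499, -0.00048023, -0.0011986 , -0.00059249,  0.00180384,
        0.00090215]), 'tau': array([-9.32949806e-04, -4.80622566e+01,  2.98537123e+01,  1.93037849e-02,
       -3.23613631e-04, -1.09434328e-07]), 'tcp_pos': array([0.16246384, 0.55104329, 0.23040052]), 'orientation': array([ 4.42497050e-04,  8.00899230e-01,  5.98798448e-01, -8.04330883e-04]), 'wrist_force': array([-0.7877674 ,  0.07750895, -0.50791269]), 'ft_torque': array([ 0.02519614,  0.02263331, -0.00187708]), 'finger_gap': 0.08525243513484392}
side {'fx': 580.7228138798641, 'fy': 580.7228138798641, 'cx': 323.9212820820587, 'cy': 238.29141067284834, 'rvec': array([ 2.26067497, -0.35152795,  0.13781775]), 'tvec': array([-0.49938651,  0.1917846 ,  1.57039349])}
top {'fx': 458.7097828841189, 'fy': 458.7097828841189, 'cx': 315.6942953902012, 'cy': 238.03952895116686, 'rvec': array([ 2.21690037, -2.16505973,  0.10181574]), 'tvec': array([-0.01509976,  0.50358903,  1.18270839])}
wrist {'fx': 338.7208710543687, 'fy': 338.7208710543687, 'cx': 317.2268272402174, 'cy': 238.7492282115746, 'hand_eye': array([[ 9.99999976e-01,  1.30686816e-04,  1.75828845e-04,
        -4.32925105e-04],
       [-1.79185878e-04,  9.49675529e-01,  3.13235306e-01,
        -7.96532401e-02],
       [-1.26044626e-04, -3.13235330e-01,  9.49675530e-01,
        -1.41090182e-01],
       [ 0.00000000e+00,  0.00000000e+00,  0.00000000e+00,
         1.00000000e+00]])}
```

View pics/side0.png

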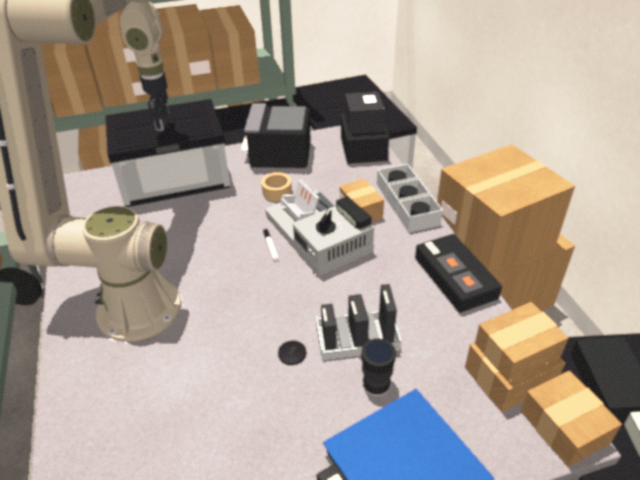

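View pics/top0.png

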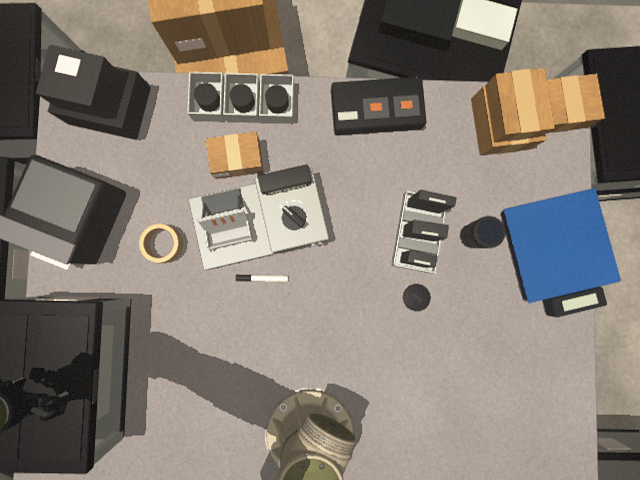

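View pics/wrist0.png

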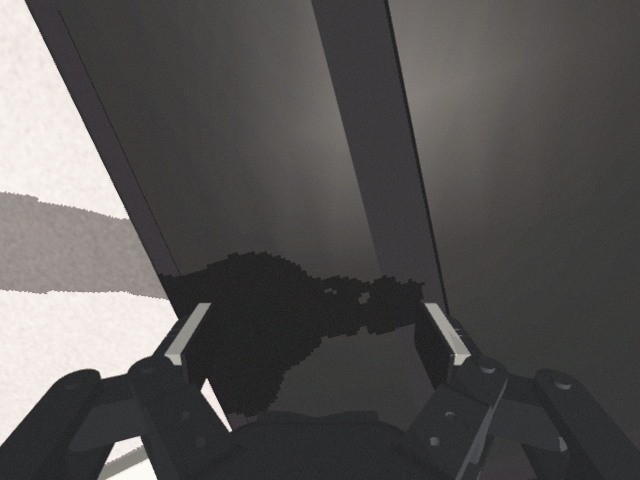

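Side: tester around (320,225), rack around (360,330), tallest pack at right end (387,310). Top: tester (262,215), rack (420,232), tallest pack at the far (+x) end (432,200). Now enlarged crops.

```bash
cat > h.py <<'E'
import numpy as np, cv2
from scipy.spatial.transform import Rotation as R
from workcell import env
def cam(n,st=None):
    c=env.calibration(n); K=np.array([[c['fx'],0,c['cx']],[0,c['fy'],c['cy']],[0,0,1]])
    if n!='wrist':
        Rm=cv2.Rodrigues(c['rvec'])[0]; t=c['tvec'].reshape(3)
    else:
        st=st or env.get_state(); q=st['orientation']
        T=np.eye(4);T[:3,:3]=R.from_quat([q[1],q[2],q[3],q[0]]).as_matrix();T[:3,3]=st['tcp_pos']
        M=np.linalg.inv(T@c['hand_eye']); Rm=M[:3,:3];t=M[:3,3]
    return K,Rm,t
def proj(n,P,C=None):
    K,Rm,t=C or cam(n); p=(np.atleast_2d(P)@Rm.T+t)@K.T
    return p[:,:2]/p[:,2:]
def ray(n,uv,C=None):
    K,Rm,t=C or cam(n); d=Rm.T@np.linalg.inv(K)@np.array([uv[0],uv[1],1.]); return -Rm.T@t,d
def atz(n,uv,z,C=None):
    o,d=ray(n,uv,C); return o+d*(z-o[2])/d[2]
def crop(im,x0,y0,w,h,s,f):
    c=cv2.resize(im[y0:y0+h,x0:x0+w],None,fx=s,fy=s,interpolation=cv2.INTER_CUBIC)
    cv2.imwrite(f,c)
E
python3 - <<'E'
from h import *
a=cv2.imread('pics/top0.png');b=cv2.imread('pics/side0.png')
crop(a,370,170,130,110,6,'pics/t_rack.png')
crop(a,180,140,160,140,5,'pics/t_test.png')
crop(b,300,270,120,130,4,'pics/s_rack.png')
crop(b,250,160,140,120,5,'pics/s_test.png')
E
```

```text
(no output)
```

View pics/t_rack.png

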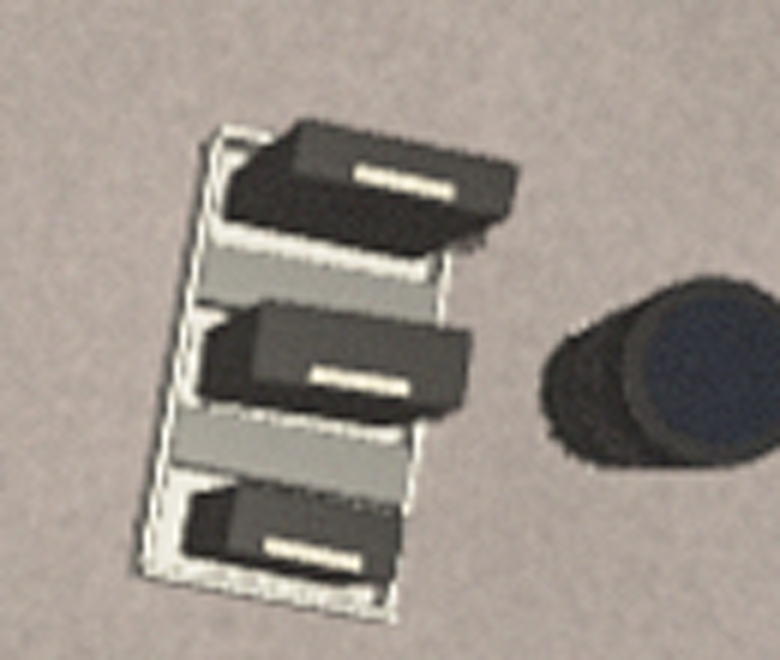

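View pics/t_test.png

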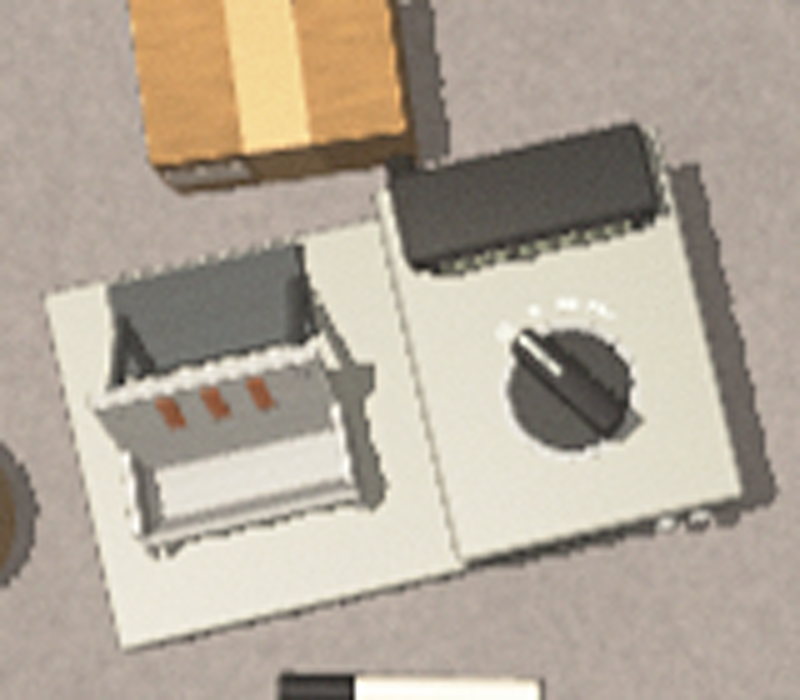

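View pics/s_rack.png

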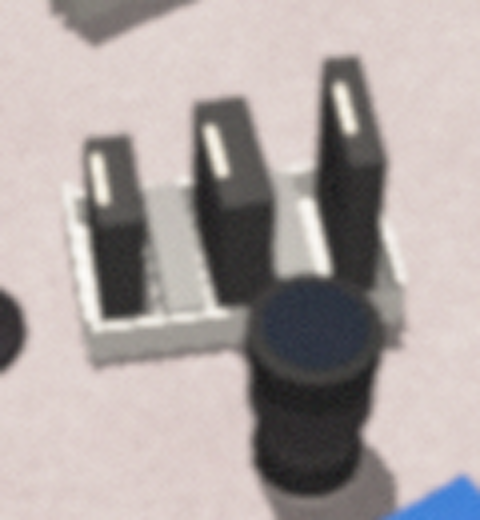

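View pics/s_test.png

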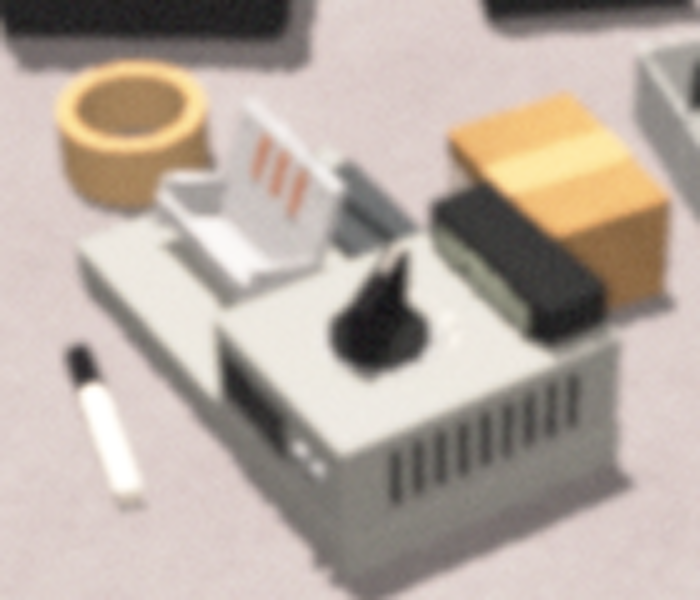

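```bash
python3 - <<'E'
from h import *
def T(c,s,x0,y0): return ((c[0]+.5)/s-.5+x0,(c[1]+.5)/s-.5+y0)
np.set_printoptions(precision=4,suppress=True)
print('pack top z.141')
tp=[atz('top',T(c,6,370,170),.141) for c in [(305,120),(520,160),(510,212),(293,175)]]
for p in tp: print(p)
print(np.linalg.norm(tp[0]-tp[1]),np.linalg.norm(tp[1]-tp[2]),np.mean(tp,0), np.degrees(np.arctan2(*(tp[0]-tp[1])[:2])))
tp=[atz('side',T(c,4,300,270),.141) for c in [(325,60),(358,58),(384,160),(350,165)]]
for p in tp: print(p)
print('side',np.mean(tp,0))
print('rack')
for c,z in [((145,572),.04),((398,618),.04),((213,128),.04),((452,262),.04)]: print(atz('top',T(c,6,370,170),z))
for c,z in [((66,190),.04),((96,330),.04),((402,285),.04)]: print('s',atz('side',T(c,4,300,270),z))
print('tester housing top z.1')
for c,z in [((457,562),.1),((742,495),.1),((385,185),.1),((660,165),.1)]: print(atz('top',T(c,5,180,140),z))
print('base corners? ')
for c in [(125,647),(50,297),(385,225),(462,568)]:print([atz('top',T(c,5,180,140),z) for z in (.02,.03)])
print('dial wing top z.145')
for c in [(525,335),(618,430)]: print(atz('top',T(c,5,180,140),.145))
print('skirt ctr z.107',atz('top',T((571,390),5,180,140),.107))
print('side dial')
for c in [(350,305),(395,250)]: print(atz('side',T(c,5,250,160),.145))
print('skirt',atz('side',T((380,330),5,250,160),.107))
# triangulate plate
def tri(a,b):
    o1,d1=ray('top',a);o2,d2=ray('side',b)
    A=np.stack([d1,-d2],1);s=np.linalg.lstsq(A,o2-o1,rcond=None)[0]
    p,q=o1+d1*s[0],o2+d2*s[1];return (p+q)/2,np.linalg.norm(p-q)
for nm,a,b in [('plate top L',(95,405),(243,105)),('plate top R',(325,352),(342,188)),('c1',(172,412),(262,158)),('c2',(216,404),(280,175)),('c3',(260,393),(299,195)),]:
    print(nm,*tri(T(a,5,180,140),T(b,5,250,160)))
E
```

```text
pack top z.141
[ 0.6164 -0.248   0.141 ]
[ 0.6026 -0.3338  0.141 ]
[ 0.5816 -0.3298  0.141 ]
[ 0.5942 -0.2433  0.141 ]
0.08694030907279249 0.021313832414327768 [ 0.5987 -0.2887  0.141 ] 9.139539957655014
[ 0.5964 -0.2441  0.141 ]
[ 0.6163 -0.2488  0.141 ]
[ 0.5991 -0.3316  0.141 ]
[ 0.5787 -0.329   0.141 ]
side [ 0.5976 -0.2884  0.141 ]
rack
[ 0.4378 -0.2051  0.04  ]
[ 0.4207 -0.3141  0.04  ]
[ 0.6309 -0.2327  0.04  ]
[ 0.575  -0.3371  0.04  ]
s [ 0.4377 -0.2097  0.04  ]
s [ 0.4229 -0.3222  0.04  ]
s [ 0.6114 -0.3473  0.04  ]
tester housing top z.1
[0.461  0.1061 0.1   ]
[ 0.497 -0.032  0.1  ]
[0.6458 0.1471 0.1   ]
[0.6594 0.012  0.1   ]
base corners? 
[array([0.4162, 0.2831, 0.02  ]), array([0.4162, 0.2808, 0.03  ])]
[array([0.5983, 0.3297, 0.02  ]), array([0.5968, 0.3271, 0.03  ])]
[array([0.6411, 0.1558, 0.02  ]), array([0.6392, 0.1546, 0.03  ])]
[array([0.4613, 0.1098, 0.02  ]), array([0.4609, 0.109 , 0.03  ])]
dial wing top z.145
[0.5667 0.0738 0.145 ]
[0.5228 0.0289 0.145 ]
skirt ctr z.107 [0.5457 0.0527 0.107 ]
side dial
[0.5245 0.0375 0.145 ]
[0.5633 0.0768 0.145 ]
skirt [0.547  0.0554 0.107 ]
plate top L [0.5299 0.281  0.1167] 0.0033392452773567476
plate top R [0.5593 0.1704 0.1234] 0.00037146216434587656
c1 [0.5307 0.2474 0.0987] 0.0006245363404152988
c2 [0.5356 0.2259 0.0995] 0.000498568389537622
c3 [0.5417 0.205  0.0977] 0.00037989582951504237
```

```bash
cat >> h.py <<'E'
def Rt(yaw,tilt=0):
    # tool with jaw x along yaw (deg), pointing down, tilt: leaning about pack y (pack z leans back toward its +x)
    Rp=R.from_euler('z',yaw,degrees=True)*R.from_euler('y',tilt,degrees=True)
    return Rp*R.from_matrix(np.array([[1,0,0],[0,-1,0],[0,0,-1.]]))
def cur():
    st=env.get_state();q=st['orientation'];return np.array(st['tcp_pos']),R.from_quat([q[1],q[2],q[3],q[0]]),st
def plan(P,Rg):
    p,r,st=cur()
    np.set_printoptions(precision=3,suppress=True)
    d=np.asarray(P)-p
    print('t',st['clock'],'tcp',p,'F',st['wrist_force'],'gap',st['finger_gap'])
    rv=(r.inv()*Rg).as_rotvec(degrees=True)
    print(' shift/50mm in current axes',r.inv().apply(d)/.05,' in goal axes',Rg.inv().apply(d)/.05)
    print(' turn/8deg',rv/8)
E
python3 - <<'E'
from h import *
plan([.50,.25,.36],Rt(14.6))
E
```

```text
t 0.15 tcp [0.163 0.551 0.231] F [0.728 0.57  0.345] gap 0.08518474264140287
 shift/50mm in current axes [-3.871  8.178 -2.584]  in goal axes [ 5.014  7.53  -2.588]
 turn/8deg [0.004 0.01  7.371]
```

```bash
python3 -m inch '[[0,0,0,0,0,-0.8,0],[0,0,0,0,0,-0.9,0],[0,0,0,0,0,-0.9,0],[0,0,1,0,0,0,0],[0,0,1,0,0,0,0],[0,0,1,0,0,0,0],[0,0,1,0,0,0,0],[0,0,1,0,0,0,0],[0,0,1,0,0,0,0],[0,0,1,0,0,0,0],[0,0,0.4,0,0,0,0]]'; python3 - <<'E'
from h import *
plan([.50,.25,.36],Rt(14.6))
E
```

```text
clock: 1.25
tcp_pos: [0.1626, 0.5514, 0.3609]
orientation: [0.0, 0.992, 0.123, -0.0]
wrist_force: [-0.8, 0.0, 0.2]
finger_gap: 0.0852
t 1.25 tcp [0.163 0.551 0.361] F [-0.806  0.021  0.212] gap 0.08517977560126012
 shift/50mm in current axes [5.071 7.494 0.021]  in goal axes [5.01  7.535 0.019]
 turn/8deg [ 0.004  0.003 -0.058]
```

```bash
python3 -m inch '[[0,0,0,0.5,0.75,0,0],[0,0,0,0.5,0.75,0,0],[0,0,0,0.5,0.75,0,0],[0,0,0,0.5,0.75,0,0],[0,0,0,0.5,0.75,0,0],[0,0,0,0.5,0.75,0,0],[0,0,0,0.5,0.75,0,0],[0,0,0,0.5,0.75,0,0],[0,0,0,0.5,0.75,0,0],[0,0,0,0.5,0.75,0,0],[0,0,0,0,0,0,0],[0,0,0,0,0,0,0]]'; python3 - <<'E'
from h import *
p,r,st=cur()
C=cam('wrist',st); np.savez('c1.npz',*C)
im=env.read_camera('wrist'); cv2.imwrite('pics/w1.png',im[:,:,::-1])
print(p)
E
```

```text
clock: 2.45
tcp_pos: [0.4983, 0.2494, 0.3605]
orientation: [-0.0, 0.992, 0.124, -0.001]
wrist_force: [-0.4, 0.0, 0.2]
finger_gap: 0.0854
[0.49834171 0.24940341 0.36052662]
```

View pics/w1.png

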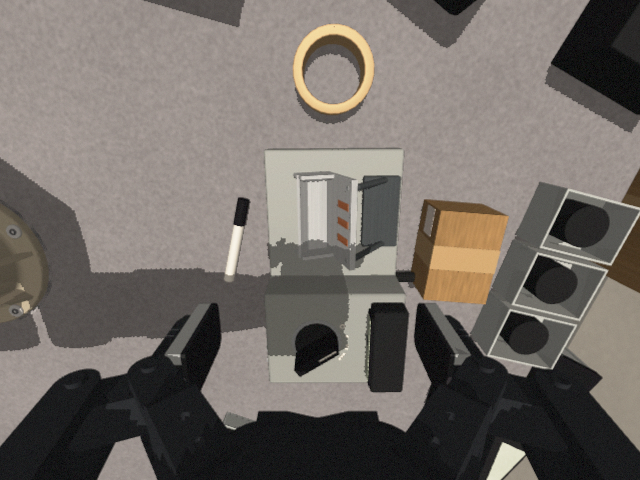

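Wrist view: the tester is aligned with the image; cradle at (330,215), contacts near (342,222), dial at (318,345).

```bash
python3 - <<'E'
from h import *
a=cv2.imread('pics/w1.png')
crop(a,260,140,150,130,5,'pics/w1a.png');crop(a,260,270,150,120,5,'pics/w1b.png')
E
```

```text
(no output)
```

View pics/w1a.png

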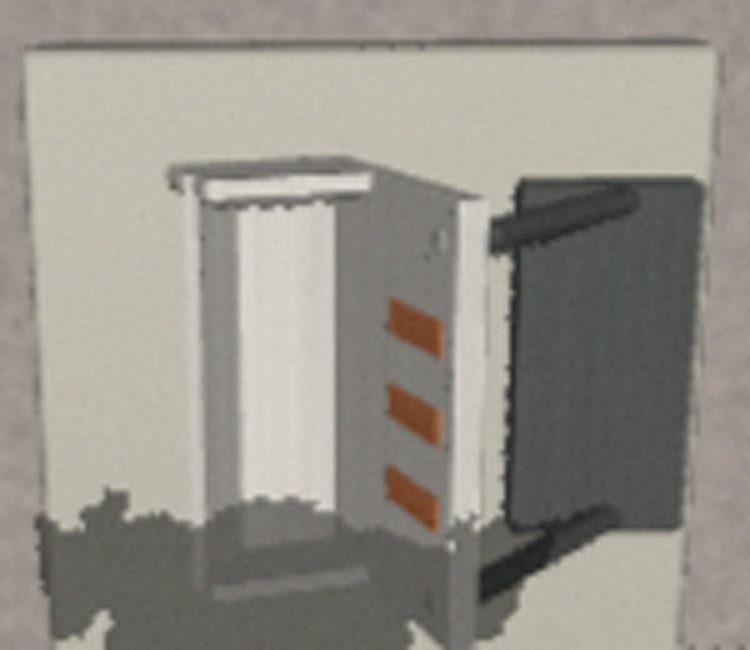

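View pics/w1b.png

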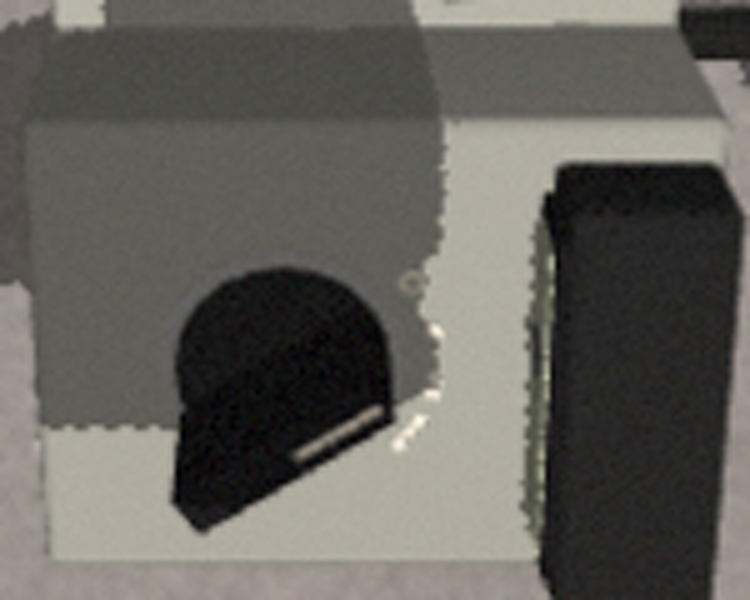

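```bash
python3 - <<'E'
from h import *
np.set_printoptions(precision=4,suppress=True)
def T(c,s,x0,y0): return ((c[0]+.5)/s-.5+x0,(c[1]+.5)/s-.5+y0)
f=np.load('c1.npz');C=tuple(f[k] for k in f.files)
def tri(rs):
    A=np.zeros((3,3));b=np.zeros(3)
    for o,d in rs:
        d=d/np.linalg.norm(d);M=np.eye(3)-np.outer(d,d);A+=M;b+=M@o
    p=np.linalg.solve(A,b);return p,[np.linalg.norm((np.eye(3)-np.outer(d,d)/(d@d))@(p-o)) for o,d in rs]
W=lambda c,y0=140:ray('wrist',T(c,5,260,y0),C)
t=lambda c:ray('top',T(c,5,180,140)); s=lambda c:ray('side',T(c,5,250,160))
for n,w,a,b in [('c1',(415,328),(172,412),(262,158)),('c2',(415,415),(216,404),(280,175)),('c3',(413,497),(260,393),(299,195))]:
    print(n,*tri([W(w),t(a),s(b)]),*tri([W(w),s(b)]),*tri([W(w),t(a)]))
print('heel row mid at z .04,.046,.05',[atz('wrist',T((336,385),5,260,140),z,C) for z in(.04,.046,.052)])
print('heel top end', atz('wrist',T((336,208),5,260,140),.046,C))
print('ledge far edge (fold)', atz('wrist',T((240,385),5,260,140),.055,C),'lip top',atz('wrist',T((197,385),5,260,140),.065,C))
print('cheek tops y', atz('wrist',T((300,187),5,260,140),.065,C), atz('wrist',T((300,585),5,260,140),.065,C))
print('plate top edge mid', atz('wrist',T((462,385),5,260,140),.12,C))
print('wing white line',[atz('wrist',T(c,5,260,270),.145,C) for c in[(293,460),(381,408)]])
print('wing -end tip',[atz('wrist',T(c,5,260,270),.145,C) for c in[(175,503),(203,532)]],'+end',atz('wrist',T((392,425),5,260,270),.145,C))
print('skirt',[atz('wrist',T(c,5,260,270),.107,C) for c in[(178,370),(390,370),(285,268)]])
print('housing corners',[atz('wrist',T(c,5,260,270),.1,C) for c in[(28,122),(722,118),(55,560)]])
E
```

```text
c1 [0.5307 0.2473 0.0989] [np.float64(0.0001371409700835594), np.float64(0.0002908020034818765), np.float64(0.0003696290834460843)] [0.5305 0.2472 0.0989] [np.float64(0.00023388694051889542), np.float64(0.00023388694051891624)] [0.5308 0.2472 0.0994] [np.float64(0.00010254637631228924), np.float64(0.00010254637631245955)]
c2 [0.536  0.2261 0.0993] [np.float64(0.0006193716658161758), np.float64(0.0005829610581257018), np.float64(4.8831164547668955e-05)] [0.5363 0.2262 0.0993] [np.float64(0.0003203906268858995), np.float64(0.00032039062688591524)] [0.536  0.2261 0.0991] [np.float64(0.0005993062147245454), np.float64(0.0005993062147245632)]
c3 [0.5418 0.2051 0.0976] [np.float64(0.00023597022678479893), np.float64(0.00030861529054340556), np.float64(7.576946225660826e-05)] [0.542  0.2051 0.0976] [np.float64(7.978218756711768e-05), np.float64(7.978218756734943e-05)] [0.5418 0.2051 0.0977] [np.float64(0.00027096747258780314), np.float64(0.0002709674725879757)]
heel row mid at z .04,.046,.05 [array([0.5212, 0.2143, 0.04  ]), array([0.5206, 0.2158, 0.046 ]), array([0.5201, 0.2172, 0.052 ])]
heel top end [0.5082 0.2631 0.046 ]
ledge far edge (fold) [0.4945 0.2116 0.055 ] lip top [0.4831 0.2113 0.065 ]
cheek tops y [0.4967 0.2687 0.065 ] [0.5238 0.1629 0.065 ]
plate top edge mid [0.5423 0.241  0.12  ]
wing white line [array([0.549 , 0.0553, 0.145 ]), array([0.5664, 0.0757, 0.145 ])]
wing -end tip [array([0.5232, 0.0352, 0.145 ]), array([0.5322, 0.0283, 0.145 ])] +end [0.5704 0.0715 0.145 ]
skirt [array([0.5188, 0.0471, 0.107 ]), array([0.5749, 0.0614, 0.107 ]), array([0.5392, 0.0853, 0.107 ])]
housing corners [array([0.4637, 0.1071, 0.1   ]), array([0.6408, 0.1534, 0.1   ]), array([ 0.4995, -0.0295,  0.1   ])]
```

```bash
python3 - <<'E'
from h import *
plan([.598,-.23,.33],Rt(-9.2))
E
```

```text
t 2.5 tcp [0.498 0.25  0.361] F [-0.257 -0.139  0.295] gap 0.08570237192261129
 shift/50mm in current axes [-0.43   9.803  0.615]  in goal axes [3.517 9.16  0.618]
 turn/8deg [-0.001  0.009  2.94 ]
```

```bash
python3 -m inch '[[0,0,1,0,0,0.15,0],[0,0,1,0,0,0.15,0],[0,0,0.94,0,0,0.3,0],[0,0,0,0.35,0.92,0,0],[0,0,0,0.35,0.92,0,0],[0,0,0,0.35,0.92,0,0],[0,0,0,0.35,0.92,0,0],[0,0,0,0.35,0.92,0,0],[0,0,0,0.35,0.92,0,0],[0,0,0,0.35,0.92,0,0],[0,0,0,0.35,0.92,0,0],[0,0,0,0.35,0.92,0,0]]';  python3 -m inch '[[0,0,0,0.35,0.88,0,0],[0,0,0,0,0,0,0],[0,0,0,0,0,0,0]]'; python3 - <<'E'
from h import *
plan([.598,-.23,.33],Rt(-9.2))
p,r,st=cur()
C=cam('wrist',st); np.savez('c2.npz',*C)
im=env.read_camera('wrist'); cv2.imwrite('pics/w2.png',im[:,:,::-1])
E
```

```text
clock: 3.7
tcp_pos: [0.5877, -0.1832, 0.3319]
orientation: [-0.0, 0.997, -0.078, 0.0]
wrist_force: [0.8, 0.7, 0.6]
finger_gap: 0.0855
clock: 4.0
tcp_pos: [0.5979, -0.229, 0.3306]
orientation: [-0.001, 0.997, -0.08, -0.001]
wrist_force: [0.9, 0.4, -0.0]
finger_gap: 0.0856
t 4.0 tcp [ 0.598 -0.229  0.331] F [ 0.944  0.363 -0.018] gap 0.08555850697710791
 shift/50mm in current axes [0.005 0.018 0.013]  in goal axes [0.005 0.018 0.013]
 turn/8deg [-0.007  0.009  0.006]
```

View pics/w2.png

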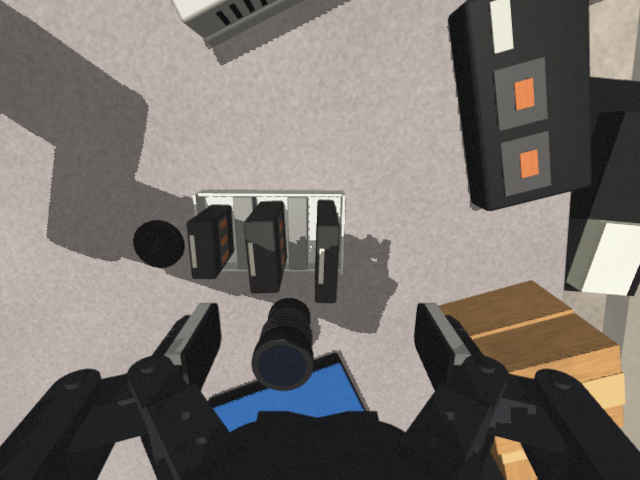

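Tallest pack's top spans about (316..337, 218..300); the lens top is near (283,365).

```bash
python3 - <<'E'
from h import *
a=cv2.imread('pics/w2.png')
crop(a,180,180,180,130,4,'pics/w2a.png')
f=np.load('c2.npz');C=tuple(f[k] for k in f.files)
print('lens top',atz('wrist',(283,365),.122,C), atz('top',(370+715/6,170+370/6),.122))
E
```

```text
lens top [ 0.52485853 -0.41952025  0.122     ] [ 0.52161739 -0.41988887  0.122     ]
```

View pics/w2a.png

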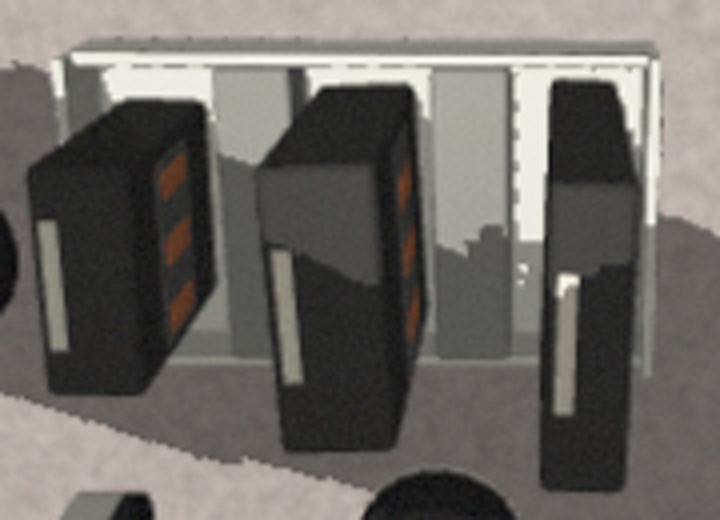

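```bash
python3 - <<'E'
from h import *
np.set_printoptions(precision=4,suppress=True)
def T(c,s,x0,y0): return ((c[0]+.5)/s-.5+x0,(c[1]+.5)/s-.5+y0)
f=np.load('c2.npz');C=tuple(f[k] for k in f.files)
q=[atz('wrist',T(c,4,180,180),.141,C) for c in [(552,183),(638,183),(626,491),(541,489)]]
print(np.array(q),np.mean(q,0),[np.linalg.norm(q[i]-q[i-1]) for i in range(4)])
for a,b in((3,0),(2,1)): v=q[b]-q[a];print(np.degrees(np.arctan2(-v[0],v[1])))
m=[atz('wrist',T(c,4,180,180),.118,C) for c in [(257,168),(376,165),(396,450),(285,450)]]
print(np.array(m),np.mean(m,0))
r=[atz('wrist',T(c,4,180,180),.04,C) for c in [(70,58),(657,58),(650,375)]]
print(np.array(r), [np.linalg.norm(r[i]-r[i+1]) for i in range(2)]); v=r[1]-r[0];print(np.degrees(np.arctan2(v[1],v[0])))
E
```

```text
[[ 0.5965 -0.2436  0.141 ]
 [ 0.6181 -0.2471  0.141 ]
 [ 0.6026 -0.3333  0.141 ]
 [ 0.5798 -0.329   0.141 ]] [ 0.5992 -0.2883  0.141 ] [np.float64(0.08706472808355836), np.float64(0.021814972991163164), np.float64(0.08763648670330162), np.float64(0.023281391413330608)]
-11.101366450786763
-10.134663414180048
[[ 0.5174 -0.2333  0.118 ]
 [ 0.5493 -0.2375  0.118 ]
 [ 0.5381 -0.3223  0.118 ]
 [ 0.5063 -0.3172  0.118 ]] [ 0.5278 -0.2776  0.118 ]
[[ 0.4456 -0.2062  0.04  ]
 [ 0.6319 -0.2361  0.04  ]
 [ 0.6146 -0.3458  0.04  ]] [np.float64(0.1887661576762762), np.float64(0.11098040994104738)]
-9.133588452006068
```

```bash
python3 - <<'E'
from h import *
plan([.599,-.2884,.098],Rt(-10.3))
E
```

```text
t 4.05 tcp [ 0.598 -0.228  0.331] F [0.454 1.045 0.226] gap 0.08545359493596139
 shift/50mm in current axes [0.216 1.192 4.664]  in goal axes [0.239 1.183 4.665]
 turn/8deg [-0.006  0.005  0.153]
```

```bash
python3 -m inch '[[0,0,0.15,0,0,0,0.3],[0,0,0,0.12,0.6,0.5,0.3],[0,0,0,0.12,0.6,0.5,0.3],[0,0,0,0,0,0.8,0.3],[0,0,0,0,0,0.8,0.3],[0,0,0,0,0,0.5,0.3],[0,0,0,0,0,0,0.3],[0,0,0,0,0,0,0.3]]' 60;  python3 - <<'E'
from h import *
plan([.599,-.2884,.098],Rt(-10.3))
p,r,st=cur()
C=cam('wrist',st); np.savez('c3.npz',*C)
im=env.read_camera('wrist'); cv2.imwrite('pics/w3.png',im[:,:,::-1])
E
```

```text
clock: 4.85
tcp_pos: [0.5992, -0.2894, 0.1774]
orientation: [-0.0, 0.996, -0.089, 0.0]
wrist_force: [0.1, -0.8, 0.1]
finger_gap: 0.0597
t 4.85 tcp [ 0.599 -0.289  0.177] F [ 0.106 -0.836  0.143] gap 0.05971300384204493
 shift/50mm in current axes [-0.007 -0.018  1.589]  in goal axes [-0.007 -0.018  1.589]
 turn/8deg [-0.    -0.002  0.004]
```

View pics/w3.png

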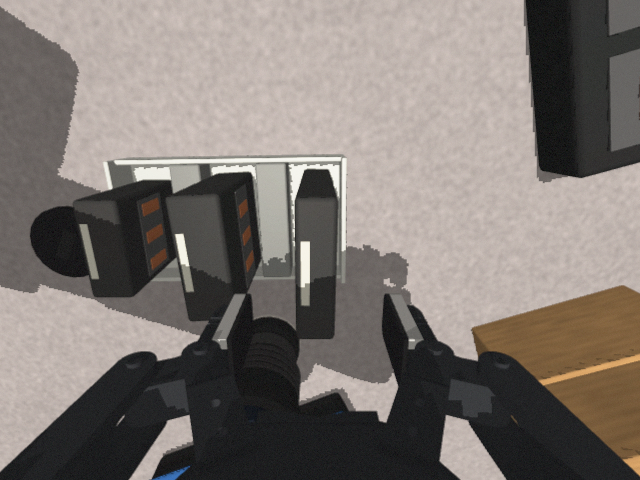

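Pack centred between the fingers (316 vs 315). Descend with a narrower opening, then close.

```bash
python3 -m inch '[[0,0,0,0,0,0,0.4],[0,0,0,0,0,0.4,0.4],[0,0,0,0,0,0.4,0.4],[0,0,0,0,0,0.4,0.4],[0,0,0,0,0,0.39,0.4],[0,0,0,0,0,0,0.4]]' 60;  python3 -m inch '[[0,0,0,0,0,0,0.7],[0,0,0,0,0,0,1],[0,0,0,0,0,0,1],[0,0,0,0,0,0,1],[0,0,0,0,0,0,1],[0,0,0,0,0,0,1]]' 60;python3 - <<'E'
from h import *
plan([.599,-.2884,.098],Rt(-10.3))
E
```

```text
clock: 5.5
tcp_pos: [0.5981, -0.2903, 0.0955]
orientation: [-0.001, 0.996, -0.09, -0.001]
wrist_force: [-0.1, 0.7, -0.6]
finger_gap: 0.0511
clock: 6.1
tcp_pos: [0.5996, -0.2915, 0.099]
orientation: [0.001, 0.996, -0.09, 0.001]
wrist_force: [-1.6, -0.2, 6.4]
finger_gap: 0.0234
t 6.1 tcp [ 0.6   -0.291  0.099] F [-1.604 -0.186  6.424] gap 0.023418073841101766
 shift/50mm in current axes [-0.023 -0.058  0.02 ]  in goal axes [-0.023 -0.058  0.02 ]
 turn/8deg [ 0.009 -0.019 -0.007]
```

```bash
python3 -m inch '[[0,0,0,0,0,-0.3,1],[0,0,0,0,0,-0.5,1],[0,0,0,0,0,-0.6,1],[0,0,0,0,0,-0.6,1],[0,0,0,0,0,-0.6,1],[0,0,0,0,0,-0.6,1],[0,0,0,0,0,-0.6,1],[0,0,0,0,0,0,1],[0,0,0,0,0,0,1]]' 70;python3 - <<'E'
from h import *
plan([.44,.20,.29],Rt(14.6,20))
im=env.read_camera('wrist'); cv2.imwrite('pics/w4.png',im[:,:,::-1])
im=env.read_camera('side'); crop(np.ascontiguousarray(im[:,:,::-1]),240,140,220,240,2.5,'pics/s4.png')
E
```

```text
clock: 7.0
tcp_pos: [0.5991, -0.291, 0.286]
orientation: [-0.0, 0.996, -0.09, 0.0]
wrist_force: [-0.3, -0.1, -6.6]
finger_gap: 0.0229
t 7.0 tcp [ 0.599 -0.291  0.286] F [-0.283 -0.069 -6.552] gap 0.022867200802160537
 shift/50mm in current axes [-4.894 -9.088 -0.08 ]  in goal axes [ -0.594 -10.304   0.132]
 turn/8deg [-0.544 -2.462 -3.087]
```

View pics/w4.png

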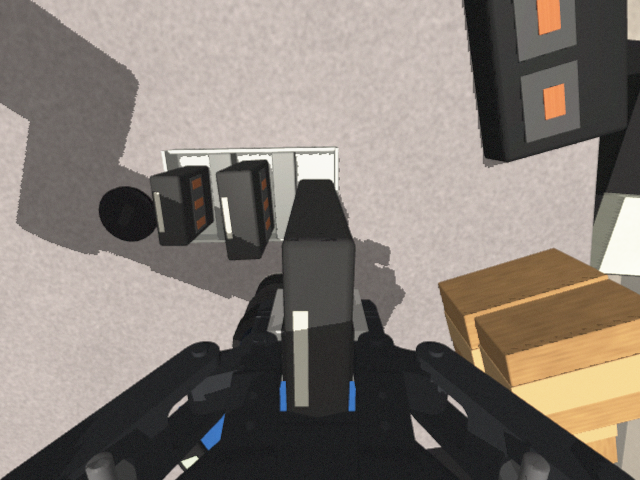

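View pics/s4.png

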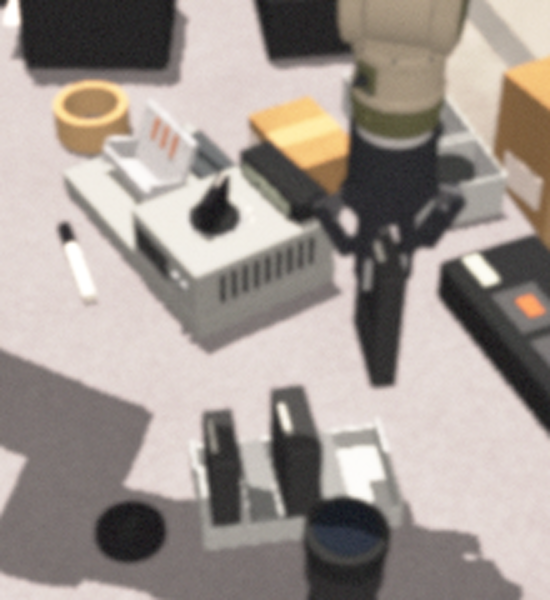

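```bash
python3 - <<'E'
from h import *
c=env.calibration('wrist');H=c['hand_eye']
def tool(uv,z):
    d=H[:3,:3]@np.array([(uv[0]-c['cx'])/c['fx'],(uv[1]-c['cy'])/c['fy'],1]);o=H[:3,3]
    return o+d*(z-o[2])/d[2]
for z in(-.038,-.042,-.046):
    print(z,[tool(u,z).round(4) for u in[(284,240),(355,240),(350,415),(286,415)]])
print('bottom far edge',[tool(u,.093).round(4) for u in[(301,180),(333,180)]])
E
```

```text
-0.038 [array([-0.01  , -0.0454, -0.038 ]), array([ 0.0128, -0.0454, -0.038 ]), array([ 0.0133,  0.0259, -0.038 ]), array([-0.0114,  0.0259, -0.038 ])]
-0.042 [array([-0.0096, -0.0468, -0.042 ]), array([ 0.0123, -0.0468, -0.042 ]), array([ 0.0129,  0.0218, -0.042 ]), array([-0.0109,  0.0218, -0.042 ])]
-0.046 [array([-0.0092, -0.0481, -0.046 ]), array([ 0.0118, -0.0481, -0.046 ]), array([ 0.0124,  0.0177, -0.046 ]), array([-0.0105,  0.0177, -0.046 ])]
bottom far edge [array([-0.0104, -0.0453,  0.093 ]), array([ 0.0116, -0.0453,  0.093 ])]
```

```bash
cat >> h.py <<'E'
HEEL=np.array([.5175,.2213,.0461]); RH=R.from_euler('z',14.6,degrees=True)*R.from_euler('y',20,degrees=True)
def hp(x,y,z): return HEEL+RH.apply([x,y,z])
def inheel():
    p,r,st=cur(); print('heel-frame tcp mm',(RH.inv().apply(p-HEEL)*1000).round(1),'rot err deg',(Rt(14.6,20).inv()*r).as_rotvec(degrees=True).round(2),'F heel',RH.inv().apply(st['wrist_force']).round(1),'gap',round(st['finger_gap'],4),'t',st['clock'])
E
python3 - <<'E'
from h import *
P=hp(-.016,-.002,.193);print(P)
plan(P,Rt(14.6)); 
print((Rt(14.6).inv()*Rt(14.6,20)).as_rotvec(degrees=True)/8)
E
```

```text
[0.56733293 0.23221377 0.232933  ]
t 7.1 tcp [ 0.598 -0.29   0.284] F [-0.078 -0.669 -6.065] gap 0.023082960256715686
 shift/50mm in current axes [ -2.481 -10.17    1.048]  in goal axes [  2.038 -10.27    1.022]
 turn/8deg [-0.017  0.023 -3.119]
[ 0.  -2.5  0. ]
```

```bash
python3 -m inch '[[0,0,0,-0.2,-0.5,0,1],[0,0,0,-0.2,-0.9,0,1],[0,0,0,-0.2,-0.9,0,1],[0,0,0,-0.2,-0.9,0,1],[0,0,0,-0.2,-0.9,0,1],[0,0,0,-0.2,-0.9,0,1],[0,0,0,-0.2,-0.9,0,1],[0,0,0,-0.2,-0.9,0,1],[0,0,0,-0.2,-0.9,0,1],[0,0,0,-0.25,-0.9,0,1],[0,0,0,-0.2,-0.9,0,1],[0,0,0,-0.2,-0.7,0,1]]'; python3 -m inch '[[0,0,-0.78,0,0,0,1],[0,0,-0.78,0,0,0,1],[0,0,-0.78,0,0,0,1],[0,0,-0.78,0,0,0,1],[0,-0.4,0,0,0,0,1],[0,-0.7,0,0,0,0,1],[0,-0.7,0,0,0,0,1],[0,-0.7,0,0,0,0,1],[0,0,0,0,0,0,1],[0,0,0,0,0,0,1]]';python3 - <<'E'
from h import *
P=hp(-.016,-.002,.193)
plan(P,Rt(14.6,20)); inheel()
E
```

```text
clock: 8.3
tcp_pos: [0.5686, 0.2353, 0.2842]
orientation: [0.0, 0.996, -0.09, -0.002]
wrist_force: [1.0, -0.4, -5.2]
finger_gap: 0.0231
clock: 9.3
tcp_pos: [0.571, 0.233, 0.2825]
orientation: [0.022, 0.977, 0.125, -0.174]
wrist_force: [0.6, -0.8, -5.2]
finger_gap: 0.0233
t 9.3 tcp [0.571 0.233 0.283] F [ 0.556 -0.777 -5.165] gap 0.023334406247015212
 shift/50mm in current axes [ 0.271 -0.003  0.957]  in goal axes [ 0.268 -0.003  0.958]
 turn/8deg [-0.001  0.019 -0.   ]
heel-frame tcp mm [-29.4  -2.1 240.9] rot err deg [ 0.01 -0.15  0.  ] F heel [ 2.1 -0.9 -4.7] gap 0.0233 t 9.3
```

```bash
python3 -m inch '[[0,0,0,0.12,0,0.4,1],[0,0,0,0.12,0,0.5,1],[0,0,0,0,0,0.5,1],[0,0,0,0,0,0.4,1],[0,0,0,0,0,0,1],[0,0,0,0,0,0,1]]';python3 - <<'E'
from h import *
inheel()
p,r,st=cur()
C=cam('wrist',st); np.savez('c5.npz',*C)
im=env.read_camera('wrist'); cv2.imwrite('pics/w5.png',im[:,:,::-1])
im=env.read_camera('side'); crop(np.ascontiguousarray(im[:,:,::-1]),230,120,160,140,5,'pics/s5.png')
im=env.read_camera('top'); crop(np.ascontiguousarray(im[:,:,::-1]),170,140,180,140,4,'pics/t5.png')
E
```

```text
clock: 9.9
tcp_pos: [0.5503, 0.2279, 0.2012]
orientation: [0.022, 0.977, 0.125, -0.17]
wrist_force: [-0.7, 0.6, -4.6]
finger_gap: 0.0231
heel-frame tcp mm [-21.7  -1.9 157.2] rot err deg [-0.    0.27 -0.02] F heel [ 1.1  0.7 -4.5] gap 0.0231 t 9.9
```

View pics/w5.png

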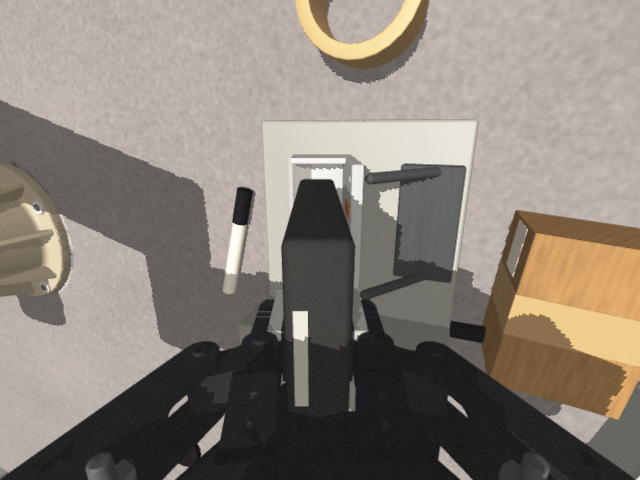

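View pics/s5.png

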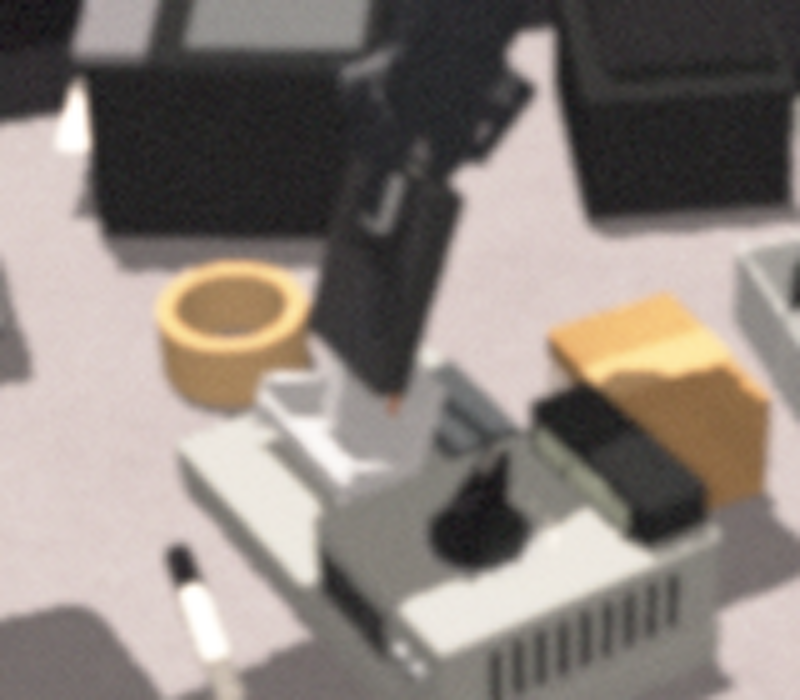

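View pics/t5.png

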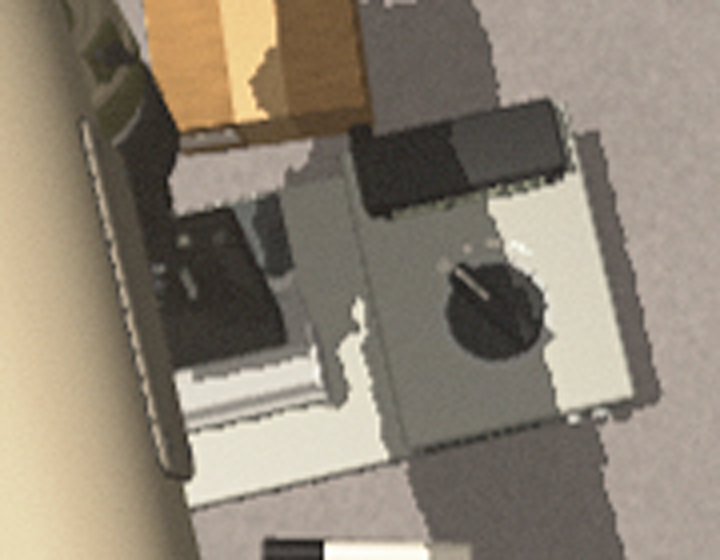

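```bash
python3 - <<'E'
from h import *
f=np.load('c5.npz');C=tuple(f[k] for k in f.files)
im=cv2.imread('pics/w5.png')
def L(a,b,col):
    p=proj('wrist',[hp(*np.array(a)/1e3),hp(*np.array(b)/1e3)],C); p=(p*4).round().astype(int); p=p-np.array([240*4,120*4]); cv2.line(im4,tuple(p[0].tolist()),tuple(p[1].tolist()),col,1)
im4=cv2.resize(im[120:270,240:420],None,fx=4,fy=4)
L((0,-51,78),(0,51,78),(0,0,255));L((0,-51,0),(0,51,0),(0,255,0));L((0,51,0),(0,51,78),(255,0,0));L((-26,51,0),(-26,-51,0),(0,255,255));L((0,51,26),(-36,51,26),(255,0,255));L((-41,51,15),(-41,-51,15),(255,255,0))
cv2.imwrite('pics/w5o.png',im4)
E
```

```text
(no output)
```

View pics/w5o.png

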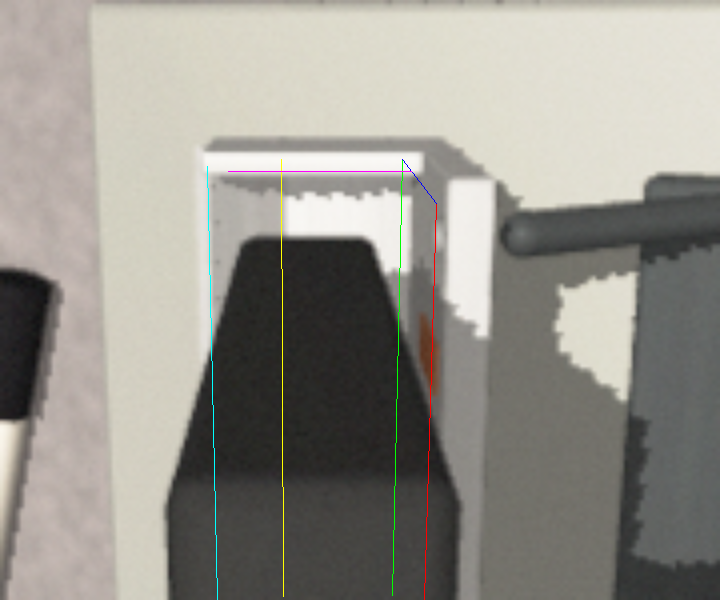

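```bash
python3 -m inch '[[0,0,0,0.12,0,0.2,1],[0,0,0,0,0,0.2,1],[0,0,0,0,0,0.2,1],[0,0,0,0,0,0.2,1],[0,0,0,0,0,0.2,1],[0,0,0,0,0,0,1],[0,0,0,0,0,0,1]]';python3 - <<'E'
from h import *
inheel()
p,r,st=cur()
C=cam('wrist',st); np.savez('c6.npz',*C)
im=env.read_camera('wrist'); crop(np.ascontiguousarray(im[:,:,::-1]),240,120,180,150,4,'pics/w6.png')
im=env.read_camera('side'); crop(np.ascontiguousarray(im[:,:,::-1]),230,120,160,140,5,'pics/s6.png')
inheel()
E
```

```text
clock: 10.75
tcp_pos: [0.5403, 0.2251, 0.1487]
orientation: [0.022, 0.977, 0.125, -0.172]
wrist_force: [0.8, 0.3, -5.1]
finger_gap: 0.0234
heel-frame tcp mm [-13.5  -2.1 104.3] rot err deg [ 0.   -0.01 -0.  ] F heel [ 2.6  0.1 -4.5] gap 0.0234 t 10.75
heel-frame tcp mm [-13.3  -2.1 105. ] rot err deg [ 0.    0.06 -0.01] F heel [ 2.2 -0.  -4.7] gap 0.0234 t 10.85
```

View pics/w6.png

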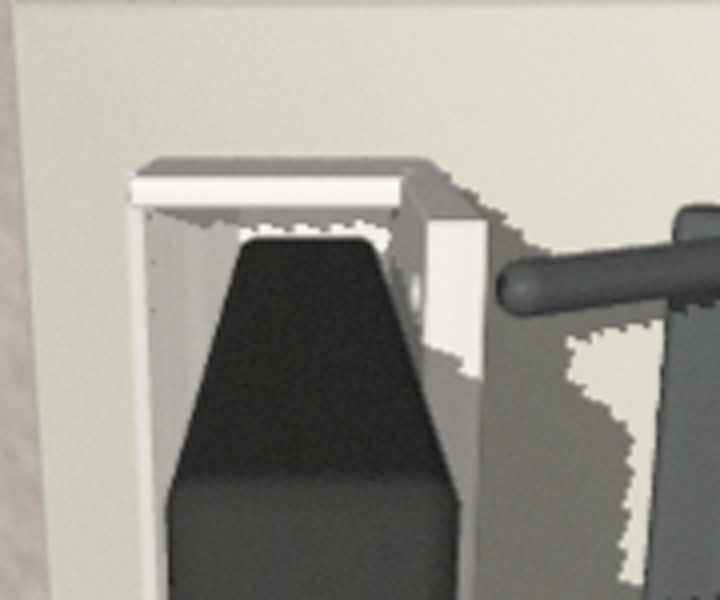

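View pics/s6.png

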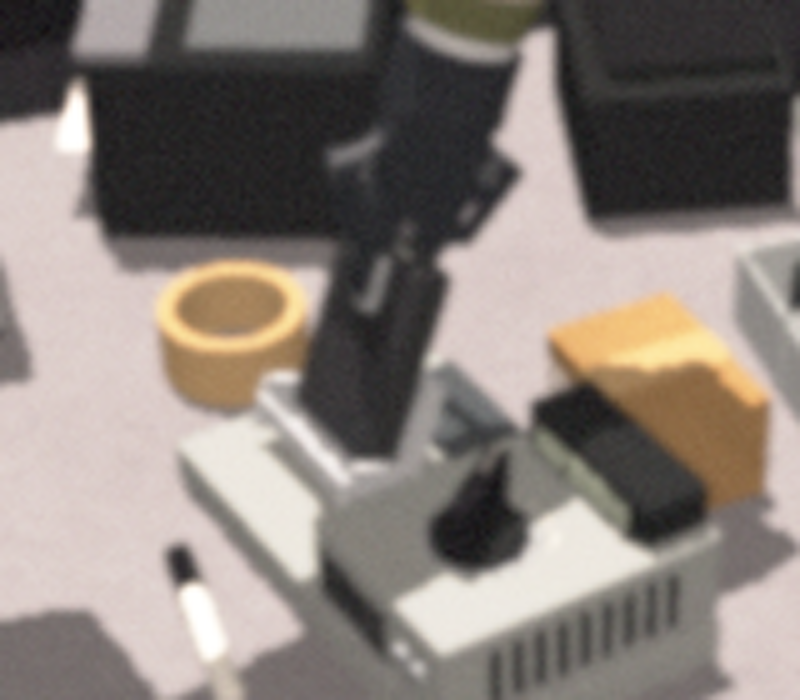

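```bash
python3 -m inch '[[0,0,0,0,0,0.06,1],[0,0,0,0,0,0.06,1],[0,0,0,0,0,0.05,1],[0,0,0,0,0,0,1]]';python3 - <<'E'
from h import *
inheel()
E
python3 -m inch '[[0,0,0,0,0,0.04,1],[0,0,0,0,0,0,1]]';python3 - <<'E'
from h import *
inheel()
E
```

```text
clock: 11.25
tcp_pos: [0.5369, 0.2242, 0.1407]
orientation: [0.022, 0.977, 0.125, -0.173]
wrist_force: [0.5, -0.3, -5.5]
finger_gap: 0.0231
heel-frame tcp mm [-14.   -2.1  95.6] rot err deg [-0.   -0.04 -0.01] F heel [ 2.3 -0.4 -5. ] gap 0.0231 t 11.25
clock: 11.45
tcp_pos: [0.5364, 0.2241, 0.139]
orientation: [0.022, 0.977, 0.125, -0.172]
wrist_force: [0.6, -0.3, -5.7]
finger_gap: 0.0232
heel-frame tcp mm [-13.9  -2.1  93.8] rot err deg [-0.   -0.01 -0.01] F heel [ 2.5 -0.4 -5.2] gap 0.0232 t 11.45
```

No contact yet; continue in small steps.

```bash
python3 -m inch '[[0,0,0,0,0,0.04,1],[0,0,0,0,0,0,1]]';python3 - <<'E'
from h import *
inheel()
E
python3 -m inch '[[0,0,0,0,0,0.03,1],[0,0,0,0,0,0,1]]';python3 - <<'E'
from h import *
inheel()
E
```

```text
clock: 11.65
tcp_pos: [0.5358, 0.2239, 0.1371]
orientation: [0.022, 0.977, 0.125, -0.172]
wrist_force: [-0.3, 0.9, -5.6]
finger_gap: 0.0232
heel-frame tcp mm [-13.9  -2.1  91.8] rot err deg [ 0.   -0.01 -0.01] F heel [ 1.8  1.  -5.3] gap 0.0232 t 11.65
clock: 11.85
tcp_pos: [0.5356, 0.2239, 0.1366]
orientation: [0.022, 0.977, 0.125, -0.172]
wrist_force: [0.9, 0.1, -0.7]
finger_gap: 0.0234
heel-frame tcp mm [-13.9  -2.   91.3] rot err deg [ 0.    0.06 -0.01] F heel [ 1.1 -0.1 -0.4] gap 0.0234 t 11.85
```

Foot touches the ledge (load dropped from −5 to 0 N). Now toward the plate.

```bash
python3 -m inch '[[0,0,0,0.02,0,0,1],[0,0,0,0.02,0,0,1],[0,0,0,0,0,0,1]]';python3 - <<'E'
from h import *
inheel()
E
python3 -m inch '[[0,0,0,0.02,0,0,1],[0,0,0,0,0,0,1]]';python3 - <<'E'
from h import *
inheel()
E
```

```text
clock: 12.15
tcp_pos: [0.5368, 0.2242, 0.1362]
orientation: [0.022, 0.977, 0.125, -0.172]
wrist_force: [-2.9, 0.7, 4.7]
finger_gap: 0.0231
heel-frame tcp mm [-12.6  -2.   91.3] rot err deg [-0.   -0.03 -0.01] F heel [-4.1  1.4  3.5] gap 0.0231 t 12.15
clock: 12.35
tcp_pos: [0.538, 0.2245, 0.1357]
orientation: [0.022, 0.977, 0.125, -0.172]
wrist_force: [-0.8, 0.1, 6.1]
finger_gap: 0.023
heel-frame tcp mm [-11.3  -2.1  91.3] rot err deg [-0.    0.01 -0.01] F heel [-2.8  0.4  5.4] gap 0.023 t 12.35
```

```bash
python3 -m inch '[[0,0,0,0.02,0,0,1],[0,0,0,0,0,0,1]]';python3 - <<'E'
from h import *
inheel()
E
python3 -m inch '[[0,0,0,0.02,0,0,1],[0,0,0,0,0,0,1]]';python3 - <<'E'
from h import *
inheel()
im=env.read_camera('wrist'); crop(np.ascontiguousarray(im[:,:,::-1]),240,120,180,150,4,'pics/w7.png')
im=env.read_camera('side'); crop(np.ascontiguousarray(im[:,:,::-1]),230,120,160,140,5,'pics/s7.png')
E
```

```text
clock: 12.55
tcp_pos: [0.5385, 0.2246, 0.1356]
orientation: [0.022, 0.977, 0.125, -0.173]
wrist_force: [-2.7, 0.6, 7.3]
finger_gap: 0.0234
heel-frame tcp mm [-10.8  -2.1  91.3] rot err deg [-0.   -0.05 -0.01] F heel [-4.8  1.3  6. ] gap 0.0234 t 12.55
clock: 12.75
tcp_pos: [0.5386, 0.2246, 0.1356]
orientation: [0.022, 0.977, 0.125, -0.173]
wrist_force: [-5.0, 0.1, 8.6]
finger_gap: 0.0232
heel-frame tcp mm [-10.7  -2.1  91.3] rot err deg [-0.01 -0.14 -0.02] F heel [-7.5  1.4  6.5] gap 0.0232 t 12.75
```

View pics/w7.png

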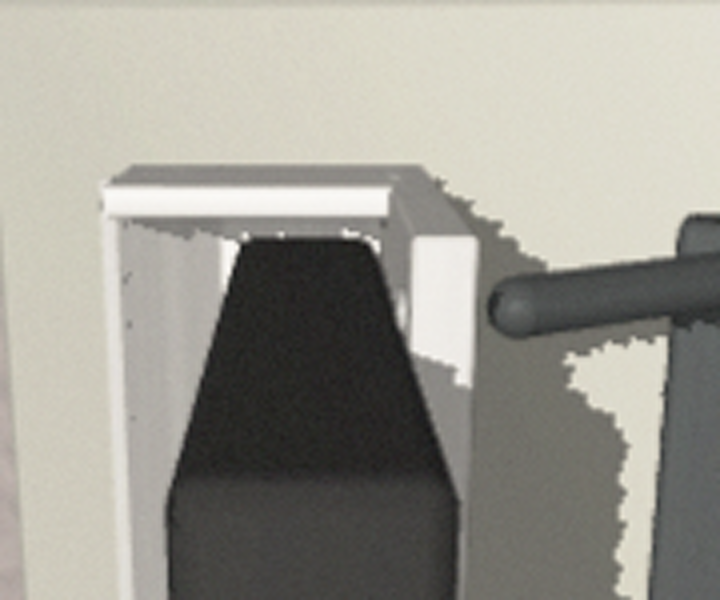

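View pics/s7.png

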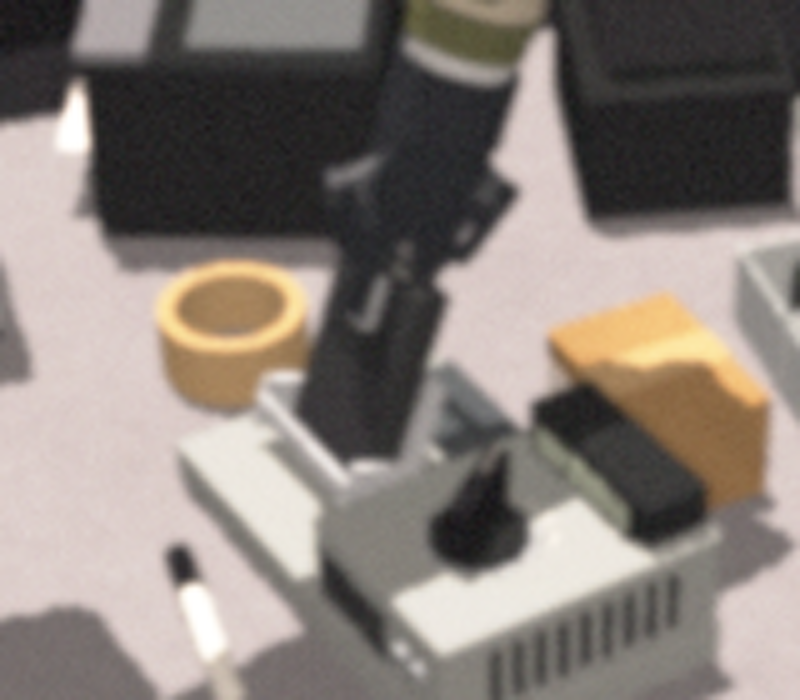

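Pack stops against the plate (x −10.7, −7.5 N). Release.

```bash
python3 -m inch '[[0,0,0,0,0,0,0.65],[0,0,0,0,0,0,0.55],[0,0,0,0,0,0,0.4],[0,0,0,0,0,0,0.4],[0,0,0,0,0,0,0.4]]';python3 - <<'E'
from h import *
inheel()
im=env.read_camera('wrist'); cv2.imwrite('pics/w8.png',im[:,:,::-1])
im=env.read_camera('side'); crop(np.ascontiguousarray(im[:,:,::-1]),230,120,160,140,5,'pics/s8.png')
E
```

```text
clock: 13.35
tcp_pos: [0.5401, 0.225, 0.134]
orientation: [0.022, 0.977, 0.125, -0.172]
wrist_force: [-0.2, -0.9, -0.2]
finger_gap: 0.051
heel-frame tcp mm [-8.6 -2.1 90.4] rot err deg [ 0.    0.01 -0.  ] F heel [-0.4 -0.9 -0.3] gap 0.051 t 13.35
```

View pics/w8.png

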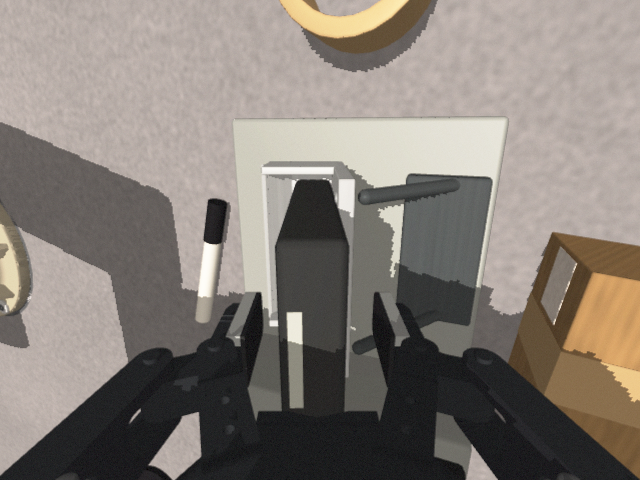

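View pics/s8.png

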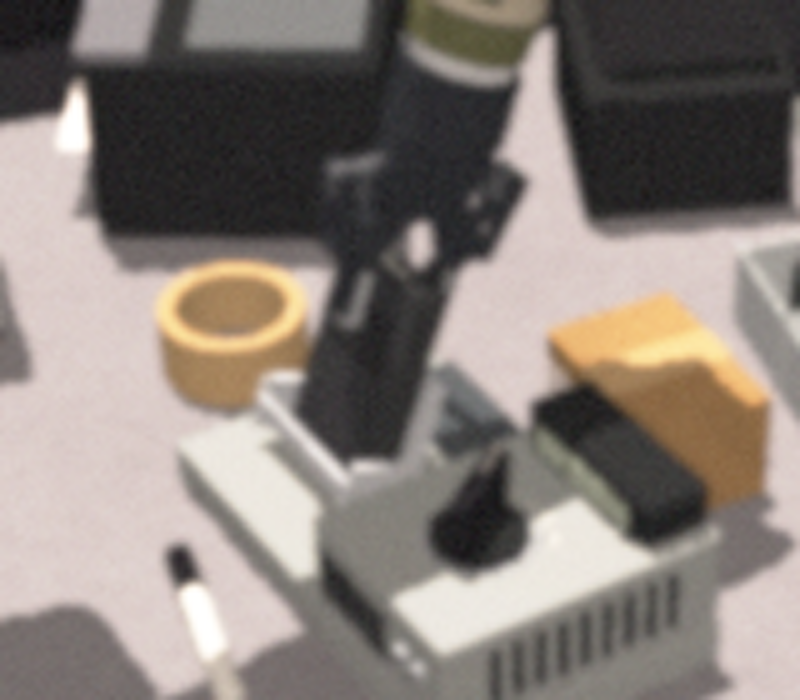

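Pack released, leaning and aligned; fingers clear on both sides (262/345 px). Retreat along the tool axis.

```bash
python3 -m inch '[[0,0,0,0,0,-0.2,0.4],[0,0,0,0,0,-0.4,0.4],[0,0,0,0,0,-0.6,0.4],[0,0,0,0,0,-0.8,0.4],[0,0,0,0,0,-0.8,0.4],[0,0,0,0,0,-0.8,0.4],[0,0.8,0,0,0,0,0.4],[0,0.8,0,0,0,0,0.4],[0,0.9,0,0,0,0,0.4],[0,0,0,0,0,0,0.4]]';python3 - <<'E'
from h import *
plan([.547,.0545,.25],Rt(138))
im=env.read_camera('side'); crop(np.ascontiguousarray(im[:,:,::-1]),230,120,160,140,5,'pics/s9.png')
p,r,st=cur()
C=cam('wrist',st); np.savez('c9.npz',*C)
im=env.read_camera('wrist'); cv2.imwrite('pics/w9.png',im[:,:,::-1])
E
```

```text
clock: 14.45
tcp_pos: [0.5927, 0.2393, 0.2887]
orientation: [0.002, 0.992, 0.128, -0.019]
wrist_force: [-2.6, -0.6, -0.2]
finger_gap: 0.0514
t 14.45 tcp [0.593 0.239 0.289] F [-2.561 -0.63  -0.153] gap 0.051430102676958335
 shift/50mm in current axes [-1.789  3.345  0.844]  in goal axes [-1.794 -3.359  0.774]
 turn/8deg [ -0.303   0.162 -15.416]
```

View pics/s9.png

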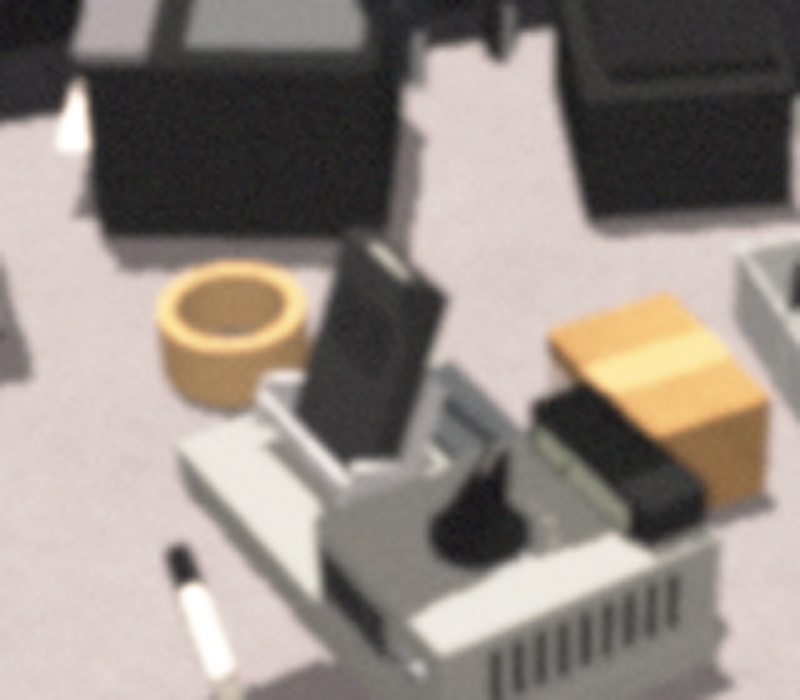

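View pics/w9.png

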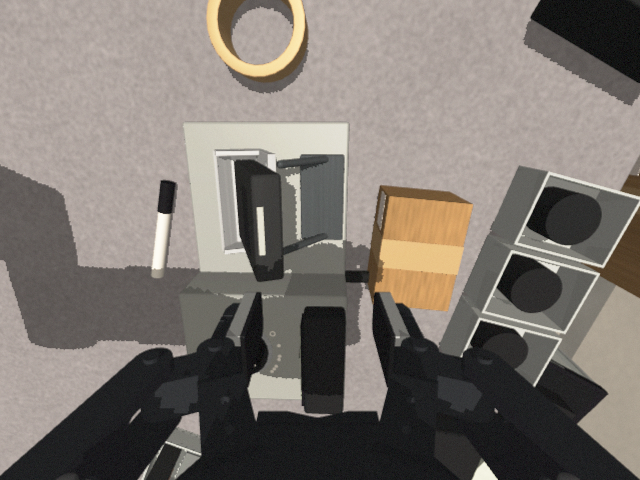

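```bash
python3 - <<'E'
from h import *
f=np.load('c9.npz');C=tuple(f[k] for k in f.files)
im=cv2.imread('pics/w9.png'); im4=cv2.resize(im[130:290,170:360],None,fx=4,fy=4)
def P(v): 
    p=proj('wrist',[hp(*np.array(v)/1e3)],C)[0]; return tuple(((p-[170,130]+.5)*4-.5).round().astype(int).tolist())
def L(a,b,col): cv2.line(im4,P(a),P(b),col,1)
o=1.3
for x in(o,o-24):
    L((x,45,135),(x,-45,135),(0,255,0)); L((x,45,0),(x,45,135),(255,0,255))
for y in(45,-45): L((o,y,135),(o-24,y,135),(0,255,0))
L((o,51,78),(o,-51,78),(0,0,255))
cv2.imwrite('pics/w9o.png',im4)
E
```

```text
(no output)
```

View pics/w9o.png

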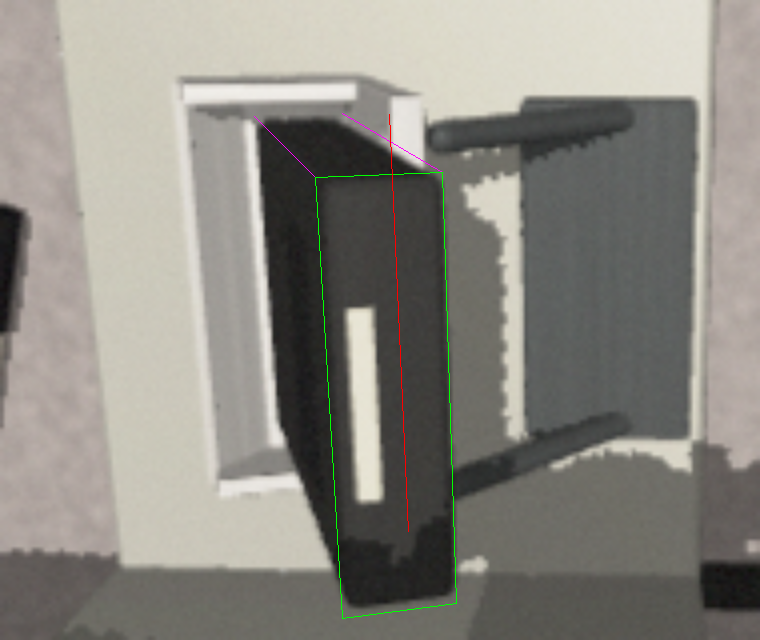

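Overlay of the predicted seated pose matches the pack to ~1 px: seated flat. Now to the dial.

```bash
python3 -m inch '[[0,0,0,-0.36,0.67,0,0.4],[0,0,0,-0.36,0.67,0,0.4],[0,0,0,-0.36,0.67,0,0.4],[0,0,0,-0.36,0.67,0,0.4],[0,0,0,-0.36,0.67,0,0.4],[0,0,-1,0,0,0,0.4],[0,0,-1,0,0,0,0.4],[0,0,-1,0,0,0,0.4],[0,0,-1,0,0,0,0.4],[0,0,-1,0,0,0,0.4]]';python3 -m inch '[[0,0,-1,0,0,0,0.4],[0,0,-1,0,0,0,0.4],[0,0,-1,0,0,0,0.4],[0,0,-1,0,0,0,0.4],[0,0,-1,0,0,0,0.4],[0,0,-1,0,0,0,0.4],[0,0,-1,0,0,0,0.4],[0,0,-1,0,0,0,0.4],[0,0,-1,0,0,0,0.4],[0,0,-1,0,0,0,0.4],[0,0,-0.4,0,0,0,0.4],[0,0,0,0,0,0,0.4]]'; python3 - <<'E'
from h import *
plan([.547,.0545,.22],Rt(138)); print(env.get_state()['joint_pos'])
E
```

```text
clock: 15.55
tcp_pos: [0.5572, 0.0552, 0.2956]
orientation: [-0.003, 0.887, 0.461, -0.016]
wrist_force: [-0.9, -0.9, -0.2]
finger_gap: 0.051
clock: 16.75
tcp_pos: [0.557, 0.0554, 0.2952]
orientation: [-0.013, 0.36, 0.933, -0.009]
wrist_force: [-0.3, -0.7, 0.5]
finger_gap: 0.0511
t 16.75 tcp [0.557 0.055 0.295] F [-0.306 -0.714  0.454] gap 0.05110336029383024
 shift/50mm in current axes [ 0.11  -0.106  1.51 ]  in goal axes [ 0.137 -0.146  1.505]
 turn/8deg [-0.192 -0.122 -0.026]
[-0.039  0.303  0.186  1.484 -0.01  -0.873]
```

```bash
python3 -m inch '[[-0.19,-0.12,0,0,0,0,0.4],[0,0,0,0.14,-0.15,0.5,0.4],[0,0,0,0,0,0.6,0.4],[0,0,0,0,0,0.3,0.4],[0,0,0,0,0,0,0.4],[0,0,0,0,0,0,0.4]]'; python3 - <<'E'
from h import *
plan([.547,.0545,.116],Rt(138))
p,r,st=cur()
C=cam('wrist',st); np.savez('c10.npz',*C)
im=env.read_camera('wrist'); cv2.imwrite('pics/w10.png',im[:,:,::-1])
E
```

```text
clock: 17.35
tcp_pos: [0.5453, 0.0547, 0.2246]
orientation: [-0.001, 0.36, 0.933, -0.0]
wrist_force: [-0.3, 0.1, 0.2]
finger_gap: 0.0511
t 17.35 tcp [0.545 0.055 0.225] F [-0.268  0.064  0.167] gap 0.051140684007975785
 shift/50mm in current axes [-0.03   0.022  2.172]  in goal axes [-0.027  0.02   2.172]
 turn/8deg [-0.007 -0.008 -0.031]
```

View pics/w10.png

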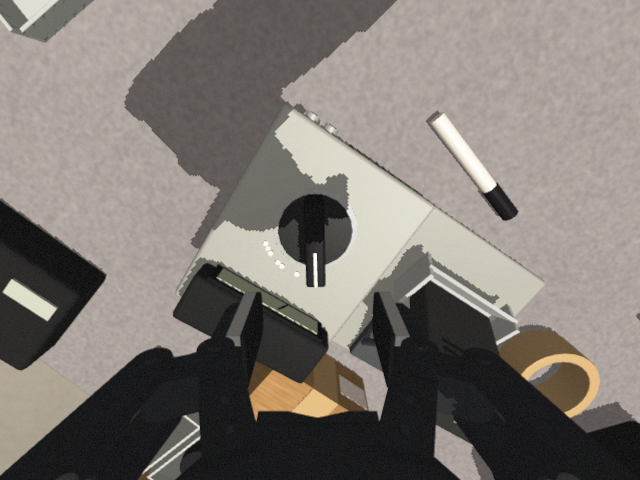

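Wing seen vertical at x≈315 px, centred between the fingers (≈316), yaw aligned. Descend and grip.

```bash
python3 -m inch '[[0,0,0,-0.02,0.02,0.5,0.45],[0,0,0,0,0,0.6,0.5],[0,0,0,0,0,0.5,0.5],[0,0,0,0,0,0.3,0.5],[0,0,0,0,0,0.2,0.5],[0,0,0,0,0,0,0.5]]'; python3 - <<'E'
from h import *
plan([.547,.0545,.116],Rt(138))
im=env.read_camera('wrist'); cv2.imwrite('pics/w11.png',im[:,:,::-1])
E
```

```text
clock: 18.0
tcp_pos: [0.5454, 0.0549, 0.1184]
orientation: [-0.001, 0.36, 0.933, -0.0]
wrist_force: [-0.4, 0.5, 0.2]
finger_gap: 0.0425
t 18.0 tcp [0.545 0.055 0.118] F [-0.387  0.525  0.175] gap 0.04250903948593408
 shift/50mm in current axes [-0.029  0.017  0.047]  in goal axes [-0.029  0.016  0.047]
 turn/8deg [-0.012 -0.015 -0.026]
```

View pics/w11.png

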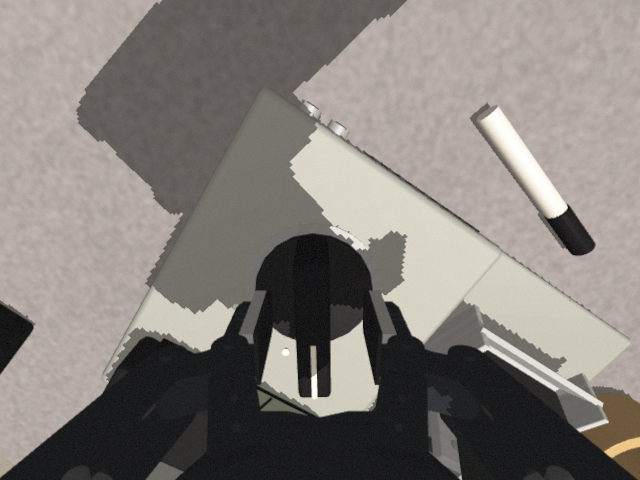

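```bash
python3 -m inch '[[0,0,0,0,0,0,0.7],[0,0,0,0,0,0,0.85],[0,0,0,0,0,0,1],[0,0,0,0,0,0,1],[0,0,0,0,0,0,1],[0,0,0,0,0,0,1]]' 60; python3 - <<'E'
from h import *
plan([.547,.0545,.118],Rt(138)); print(env.get_state()['ft_torque'])
E
```

```text
clock: 18.65
tcp_pos: [0.547, 0.0541, 0.1201]
orientation: [0.001, 0.36, 0.933, -0.0]
wrist_force: [2.1, -3.4, 5.6]
finger_gap: 0.0129
t 18.65 tcp [0.547 0.054 0.12 ] F [ 2.147 -3.399  5.558] gap 0.01292831490385847
 shift/50mm in current axes [0.005 0.007 0.042]  in goal axes [0.005 0.007 0.042]
 turn/8deg [ 0.003  0.018 -0.028]
[-0.796 -0.346  0.052]
```

```bash
python3 -m inch '[[0,0,0.3,0,0,0,1],[0,0,0.5,0,0,0,1],[0,0,0.5,0,0,0,1],[0,0,0.5,0,0,0,1],[0,0,0.5,0,0,0,1],[0,0,0.5,0,0,0,1],[0,0,0.5,0,0,0,1],[0,0,0.5,0,0,0,1],[0,0,0.5,0,0,0,1],[0,0,0,0,0,0,1]]' 80; python3 - <<'E'
from h import *
plan([.547,.0545,.118],Rt(138-68.75)); print(env.get_state()['ft_torque'])
im=env.read_camera('wrist'); cv2.imwrite('pics/w12.png',im[:,:,::-1])
E
```

```text
clock: 19.65
tcp_pos: [0.5475, 0.0534, 0.1202]
orientation: [0.002, 0.621, 0.784, -0.0]
wrist_force: [3.4, -8.2, 5.7]
finger_gap: 0.0127
t 19.65 tcp [0.547 0.053 0.12 ] F [ 3.374 -8.167  5.7  ] gap 0.01266811722239755
 shift/50mm in current axes [ 0.023 -0.005  0.044]  in goal axes [ 0.016 -0.016  0.044]
 turn/8deg [0.023 0.018 4.252]
[-1.181 -0.677  0.057]
```

View pics/w12.png

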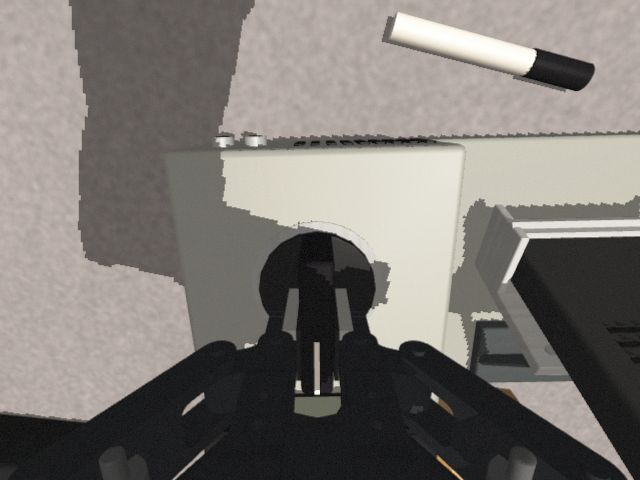

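```bash
python3 -m inch '[[0,0,0.5,0.02,0,0,1],[0,0,0.5,0,0,0,1],[0,0,0.5,0,0,0,1],[0,0,0.5,0,0,0,1],[0,0,0.5,0,0,0,1],[0,0,0.5,0,0,0,1],[0,0,0.5,0,0,0,1],[0,0,0.4,0,0,0,1],[0,0,0.3,0,0,0,1],[0,0,0,0,0,0,1],[0,0,0,0,0,0,1]]'; python3 - <<'E'
from h import *
plan([.547,.0545,.118],Rt(138-68.75)); print(env.get_state()['ft_torque'])
p,r,st=cur()
C=cam('wrist',st); np.savez('c13.npz',*C)
im=env.read_camera('wrist'); cv2.imwrite('pics/w13.png',im[:,:,::-1])
im=env.read_camera('side'); crop(np.ascontiguousarray(im[:,:,::-1]),230,120,160,140,5,'pics/s13.png')
im=env.read_camera('top'); crop(np.ascontiguousarray(im[:,:,::-1]),170,140,180,140,4,'pics/t13.png')
E
```

```text
clock: 20.8
tcp_pos: [0.5475, 0.0527, 0.1202]
orientation: [0.003, 0.821, 0.571, -0.0]
wrist_force: [3.4, -11.4, 5.0]
finger_gap: 0.0122
t 20.8 tcp [0.547 0.053 0.12 ] F [  3.443 -11.439   5.039] gap 0.012208271474230183
 shift/50mm in current axes [ 0.03  -0.022  0.044]  in goal axes [ 0.03  -0.022  0.045]
 turn/8deg [0.037 0.032 0.054]
[-2.227 -0.75   0.174]
```

View pics/w13.png

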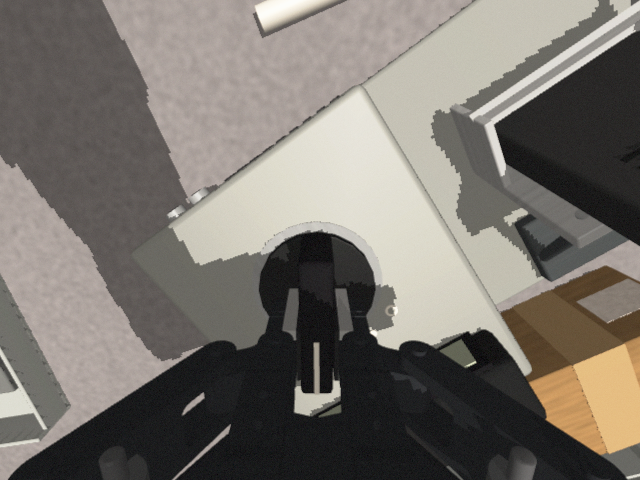

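View pics/t13.png

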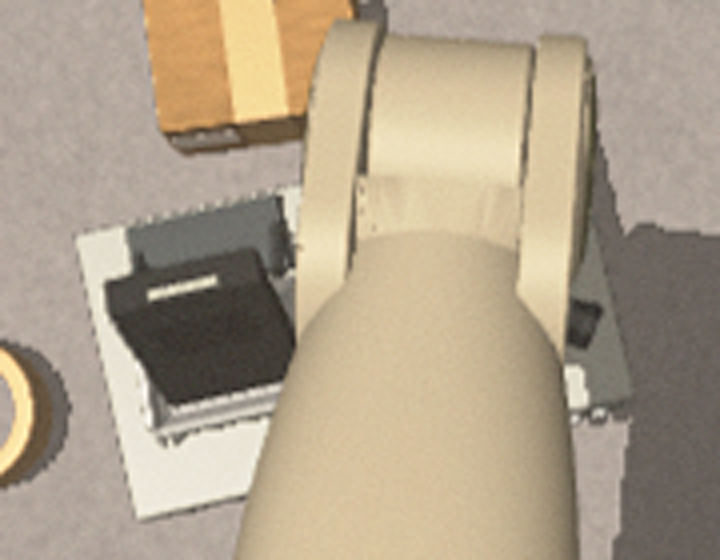

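View pics/s13.png

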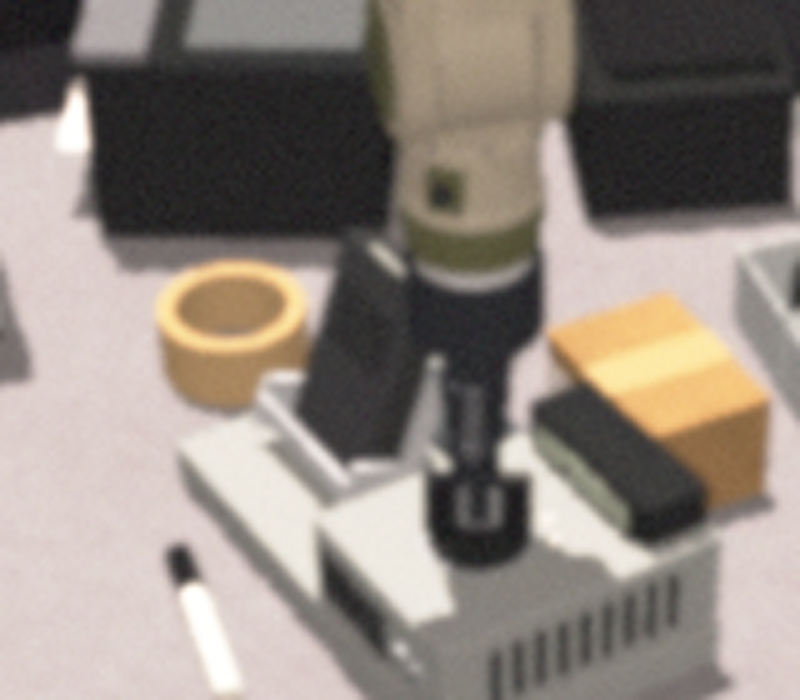

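```bash
python3 -m inch '[[0,0,0.1,-0.03,0,0,1],[0,0,0.1,-0.01,0,0,1],[0,0,0,0,0,0,1],[0,0,0,0,0,0,1]]'; python3 - <<'E'
from h import *
plan([.547,.0545,.118],Rt(138-68.75)); print(env.get_state()['ft_torque'])
p,r,st=cur()
C=cam('wrist',st); np.savez('c14.npz',*C)
im=env.read_camera('wrist'); cv2.imwrite('pics/w14.png',im[:,:,::-1]); crop(np.ascontiguousarray(im[:,:,::-1]),240,220,150,180,3.3,'pics/w14c.png')
E
```

```text
clock: 21.35
tcp_pos: [0.5474, 0.0525, 0.1202]
orientation: [0.002, 0.828, 0.56, 0.001]
wrist_force: [4.8, -6.3, 3.4]
finger_gap: 0.0125
t 21.35 tcp [0.547 0.053 0.12 ] F [ 4.788 -6.338  3.378] gap 0.012509243185304823
 shift/50mm in current axes [ 0.034 -0.023  0.044]  in goal axes [ 0.034 -0.022  0.045]
 turn/8deg [ 0.037  0.005 -0.137]
[-1.136 -1.201  0.137]
```

View pics/w14c.png

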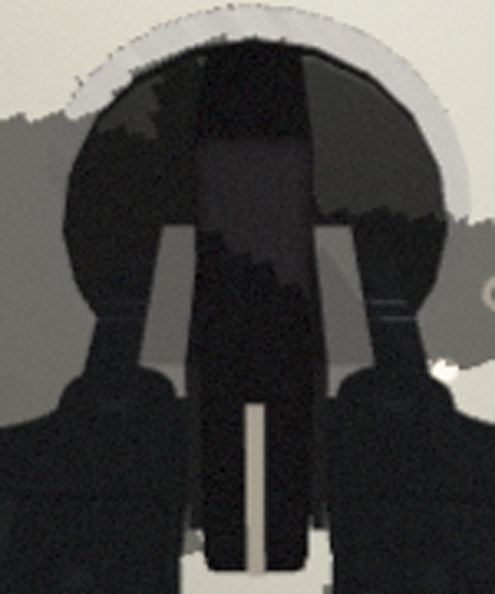

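```bash
python3 - <<'E'
from h import *
a=cv2.imread('pics/w10.png'); crop(a,240,180,130,120,6,'pics/w10c.png')
E
```

```text
(no output)
```

View pics/w10c.png

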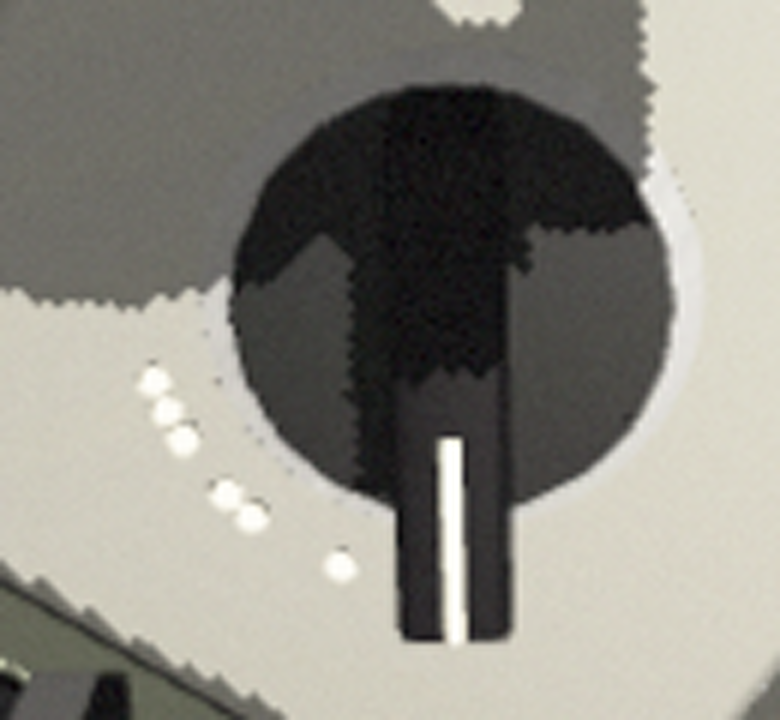

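```bash
python3 - <<'E'
from h import *
np.set_printoptions(precision=4,suppress=True)
def T(c,s,x0,y0): return ((c[0]+.5)/s-.5+x0,(c[1]+.5)/s-.5+y0)
f=np.load('c10.npz');C=tuple(f[k] for k in f.files)
g=lambda c,z: atz('wrist',T(c,6,240,180),z,C)
pts=np.array([g(c,.107)[:2] for c in[(233,297),(674,297),(453,85),(640,190),(265,190),(300,445),(610,445)]])
A=np.c_[2*pts,np.ones(len(pts))];s=np.linalg.lstsq(A,(pts**2).sum(1),rcond=None)[0];ax=s[:2];print('axis',ax,'r',np.sqrt(s[2]+ax@ax))
for n,c in (('1',(340,566)),('2a',(227,495)),('2b',(253,517)),('3a',(154,380)),('3',(168,412)),('3c',(184,441))):
    v=g(c,.1)[:2]-ax;print(n,np.linalg.norm(v),np.degrees(np.arctan2(v[1],v[0])))
v=(g((456,640),.145)-g((450,438),.145))[:2];print('line',np.degrees(np.arctan2(v[1],v[0])))
v=(g((456,640),.145))[:2]-ax;print('tip',np.linalg.norm(v),np.degrees(np.arctan2(v[1],v[0])))
for k in('c10','c13','c14'):
    f=np.load(k+'.npz')
p,r,st=cur();x=r.apply([1,0,0]);print('tool x yaw',np.degrees(np.arctan2(x[1],x[0])),'wing',np.degrees(np.arctan2(x[1],x[0]))-90)
# wing in w14
f=np.load('c14.npz');C=tuple(f[k] for k in f.files)
g2=lambda c: atz('wrist',T(c,3.3,240,220),.145,C)
v=(g2((256,572))-g2((255,405)))[:2];print('line now',np.degrees(np.arctan2(v[1],v[0])))
E
```

```text
axis [0.5454 0.0513] r 0.02914519861647315
1 0.044253406676562704 26.15232835688267
2a 0.044028943549396835 1.1462138895944127
2b 0.04401927666569168 7.503039329529494
3a 0.04348578114715158 -24.66937836926964
3 0.043552365664196055 -18.079642256439474
3c 0.04371415021393447 -11.832173501990805
line 49.21645546151422
tip 0.03067468011003718 48.55745705816274
tool x yaw 68.15265025072695 wing -21.84734974927305
line now -21.562737231801876
```

```bash
python3 -m inch '[[0,0,-0.12,0,0,0,1],[0,0,0,0,0,0,1],[0,0,0,0,0,0,1],[0,0,0,0,0,0,1],[0,0,0,0,0,0,1]]'; python3 - <<'E'
from h import *
p,r,st=cur();x=r.apply([1,0,0]);print('wing',np.degrees(np.arctan2(x[1],x[0]))-90,st['wrist_force'],st['ft_torque'],st['clock'])
im=env.read_camera('wrist'); crop(np.ascontiguousarray(im[:,:,::-1]),240,220,150,180,3.3,'pics/w15c.png')
im=env.read_camera('side'); cv2.imwrite('pics/s15.png',im[:,:,::-1])
p,r,st=cur();x=r.apply([1,0,0]);print('wing',np.degrees(np.arctan2(x[1],x[0]))-90,st['wrist_force'],st['ft_torque'],st['clock'])
E
```

```text
clock: 21.9
tcp_pos: [0.5475, 0.0525, 0.1202]
orientation: [0.002, 0.824, 0.567, 0.001]
wrist_force: [5.8, -6.0, 1.6]
finger_gap: 0.0127
wing -20.882831469772015 [ 5.77097625 -5.95179747  1.59610603] [-1.12885737 -1.11215089  0.17792922] 21.9
wing -20.884034460287495 [ 6.51915379 -5.51242818  3.19639714] [-1.12122434 -1.16924554  0.15200596] 22.0
```

View pics/w15c.png

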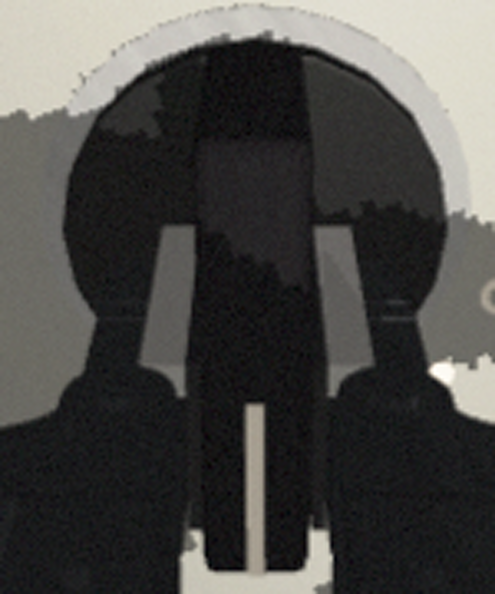

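View pics/s15.png

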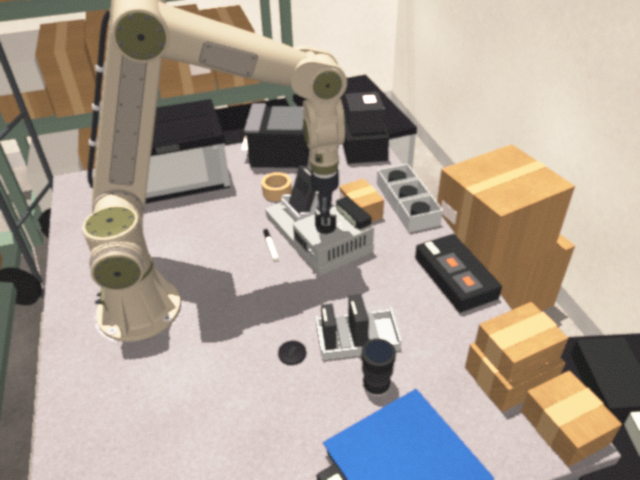

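Dial at about 49.1+20.9 = 70° (≈1.22 rad), torque steady ≈0.15–0.18 N m as expected at the third click; the side view shows the pack leaning, other packs and bystanders in place. Hand in.

```bash
python3 - <<'E'
from workcell import env
print(env.hand_in())
E
```

```text
the job is handed in; nothing more can be done
None
```

The tallest pack is leaning on the tester's cradle. The gripper is holding the wing dial at what I measure as the third click. I handed in at about 22 s of the 58 s allowed.

- **Pack:** I felt the foot reach the ledge and the back stop against the plate, then released it. The seated pose I predicted, drawn over the wrist image, matched the pack to within a few millimetres. The later pictures show it still leaning there.
- **Dial:** From the wing's angle and the printed dots I put the dial at about 1.22 rad, where the third click is at 1.20 and the stop at 1.26. I could not read the click directly. The torque was steady at 0.15–0.18 N m, which fits the third click, and the jaws showed no visible slip on the wing.
- **Forces:** The sideways force on the dial was about 8 N at hand-in and peaked near 12 N during the turn. No wrist force I read exceeded about 12 N.
- **Rest of the bench:** The other two packs, lens, cap, marker, tape and carton look undisturbed in the last side picture.
- **Disagreements:**
  - The first estimate of the cradle heel was about 1–2 mm off in x and z. I corrected it by feeling for contact.
  - The dot marks put the third click about 1.5° short of where the white line puts it. I stopped slightly past both, and short of the stop.

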